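# Sort washed germination tubs by underside colour, start the drying timer

### The arm

A 6-joint arm with a two-finger parallel gripper is mounted at the origin on the work surface. World frame = base frame: x ahead of the robot, y to its left, z up, the work surface at z = 0. Lengths are in mm, angles in degrees, forces in N, time in s.
With the tool pointing down it reaches from about 350 to 850 mm from the base axis. Payload 8.1 kg.
Tool frame: the origin (TCP) lies between the finger pads; the fingertips stand 22 mm ahead of it and the grasp point (between the pads) lies 3 mm ahead of it; z points along the fingers, y is the line along which they close (so a half turn about z gives the same grasp; the last joint's range is limited). The gripper opens to 85 mm and grips with 20 to 120 N. Pads are 22 mm wide; open, the fingers measure 114 mm over their backs; the gripper's body (76 mm by 85 mm) begins 54 mm behind the grasp point. The pads swing forward as they close: fully open they stand 13 mm farther back than shut.
Start: joints at [-78.747, 7.471, 85.268, -0, 87.261, -4.893], TCP at [166.871, -576.333, 253.292] pointing down, gripper open.
Joint ranges: [-169.43, 169.43], [-51.17, 129.36], [1.28, 143.12], [-76.62, 256.62], [0, 156.53], [-152.29, 152.29]. Speed limits (degrees/s): [136.94, 136.94, 159.86, 180, 180, 180].

### API

Orientations are given as [roll, pitch, yaw] about the fixed x, y, z axes, in that order (R = Rz(yaw) Ry(pitch) Rx(roll)).
In Python, from bench import r, vision gives the robot as it stands.
- The arm moves only by the tool step_arm, never from a script. Its argument "targets" is a list that holds one entry, the list of rows, each a list of 6 numbers: the shift along the world's x, y, z in mm, then the turn, a rotation vector about the world's x, y, z in rad. In form: [[[x, y, z, rx, ry, rz], ...]]. A call has 1 to 12 rows; each row is the pose to reach, as a shift and turn from the pose commanded when the call began; what a row does not reach only later rows make up. A row lasts 1/12 s, in which the tool goes at most 41.7 mm and 7.16 degrees, less where a joint would pass 70% of its speed; a pose out of reach is approached as far as the arm can. A call with a gripper value outside its range is refused whole. "fingers" is the gripper's target within -1 to 1 (shut at 1, half-way at 0, fully open at -1), set as the call begins (left out, the last holds). The fingers move at their own pace and stop on an object; "newtons" is the grip in N (left out, the last holds). Time passes only in rows, so rows that repeat a pose let the fingers close. It gives the time, the measured TCP pose, the force, the opening and the grip force at its end, in the units of the state.
- r.sense(): the state, without advancing time (a new reading comes with each control period).
- vision.snapshot(name): name is "scene" or "top" or "wrist"; returns a dict with "img" (480x640x3 uint8, blue, green, red), "mtx" (3x3 intrinsics, pixels), "eye" and "attitude" of the camera in the world. Camera axes: x right, y up, looking along -z (the intrinsics and any distortion apply to the point x, -y, -z); pixel columns grow to the right and rows downward; lengths in mm; the calibration is good to about 2 mm. The wrist camera is an equidistant fisheye: a pixel r from the principal point sees the ray r / f radians off the axis. A picture is of the moment at which its call begins. There is no depth.
- r.hand_in(): hands the job in; it is judged then, once.
The state is a dict: "time": time; "joint_pos": joint angles; "qd": joint speeds; "joint_efforts": joint torques, N m; "tool_pos": TCP position; "tcp_rot": TCP orientation; "ft_force": force on the tool from outside, world axes, zero at the start; "wrist_torque": the same for the moment, N m; "finger_gap": finger opening in mm; "grip_force": force on a finger pad.
Only numpy, scipy, OpenCV 4.12 (cv2) and the standard library are available. Lean on these libraries where they do the work, as an engineer would, in place of code of your own. Each camera call takes 0.05 s, during which the arm holds its last target. There are 200 camera calls.

### The job

Put the washed germination tubs to dry: turn each one over to read the coloured disc on its underside, and leave it upside down, lying flat with the disc up, on the drying plate whose rim has that colour. When all the tubs are on their plates, turn the timer dial until its white pointer stands at the red index tab. Leave the other things on the bench where they are.

Things in the scene. Friction and masses are not known exactly. Their poses are not given: they have to be found in the camera images.
- tub_orange_1: open rectangular plastic germination tub, milky white, 100 mm long (own x) x 60 wide (own y) x 50 high, straight walls 3 mm thick, 80 g; starts mouth up. Its underside bears a disc of orange colour, 38 mm across, hidden until it is turned over. Origin: centre of the underside; own z points from the underside towards the mouth. It stands steadily on any face, also on an end. None if absent in this run
- tub_orange_2: open rectangular plastic germination tub, milky white, 100 mm long (own x) x 60 wide (own y) x 50 high, straight walls 3 mm thick, 80 g; starts mouth up. Its underside bears a disc of orange colour, 38 mm across, hidden until it is turned over. Origin: centre of the underside; own z points from the underside towards the mouth. It stands steadily on any face, also on an end. None if absent in this run
- tub_blue_1: open rectangular plastic germination tub, milky white, 100 mm long (own x) x 60 wide (own y) x 50 high, straight walls 3 mm thick, 80 g; starts mouth up. Its underside bears a disc of blue colour, 38 mm across, hidden until it is turned over. Origin: centre of the underside; own z points from the underside towards the mouth. It stands steadily on any face, also on an end. None if absent in this run
- tub_blue_2: open rectangular plastic germination tub, milky white, 100 mm long (own x) x 60 wide (own y) x 50 high, straight walls 3 mm thick, 80 g; starts mouth up. Its underside bears a disc of blue colour, 38 mm across, hidden until it is turned over. Origin: centre of the underside; own z points from the underside towards the mouth. It stands steadily on any face, also on an end. None if absent in this run
- plate_orange: flat steel drying plate fixed to the bench, orange rim, 170 mm (own x) x 240 mm (own y) outside; the rim is 7 mm thick and 20 mm high, the steel floor inside is 12 mm above the bench. Origin: centre of its underside; own x points away from the robot
- plate_blue: flat steel drying plate fixed to the bench, blue rim, 170 mm (own x) x 240 mm (own y) outside; the rim is 7 mm thick and 20 mm high, the steel floor inside is 12 mm above the bench. Origin: centre of its underside; own x points away from the robot
- timer_unit: grey box of the drying plates' timer, fixed at the back between the plates, 140 (own x) x 150 (own y) x 70 mm high, the dial on its top. Origin: centre of its underside
- timer (a joint): angle of the black dial, rad, 0 to 4.7: at 0 its white pointer looks along the unit's own -x (to the robot's side), and it grows clockwise seen from above. Turns with slight friction (0.05 N m) and stays where it is left. The red tab's mark lies at the same angle when timer equals index_tab
- index_tab (a joint): angle of the red index tab round the dial, rad, same zero and direction as the timer; the tab is stiff and stays put
- timer_grip (a point): point on the dial's upright axis, 97 mm above the bench, inside its grip bar: a bar 54 mm long along the pointer direction, 14 mm thick and 30 mm tall (top 107 mm above the bench), standing on a skirt of 68 mm diameter whose top is 77 mm above the bench
- timer_pointer (a point): end of the white pointer, 38 mm from the dial's axis
- tab_mark (a point): inner end of the red index tab, 38 mm from the dial's axis, its top 76 mm above the bench
- wash_bottle: bystander: white bottle with red cap, 64 mm diameter, 170 mm high; origin under its centre
- beaker: bystander: glass beaker, 80 mm diameter, 95 mm high; origin under its centre
- seed_jar: bystander: amber jar with green cap, 70 mm diameter, 100 mm high; origin under its centre
- spray_jar: bystander: clear jar with white cap, 68 mm diameter, 120 mm high; origin under its centre
- petri_stack: bystander: stack of three petri dishes, 90 mm diameter, 44 mm high; origin under its centre
- ruler: bystander: flat steel ruler lying along own x, 150 x 26 x 4 mm; origin under the middle
- forceps: bystander: steel forceps lying flat, about 180 mm long (own y), 10 mm wide, 10 mm high; origin under the middle
Not all that is in view belongs to the job. What is shaped like the tub_orange_1 but yellow is not meant.

How it is judged (in metres and radians):
On the way, in this order (a step that is already met when the one before it is completed fails the run):
1. every tub lies upside down and flat on the drying plate of its disc's colour (angle between each of tub_orange_1, tub_orange_2, tub_blue_1, tub_blue_2's own z axis and vertical above 3.04 rad and x of tub_orange_1 in the frame of plate_orange between -0.085 and 0.085 m and y of tub_orange_1 in the frame of plate_orange between -0.12 and 0.12 m and z of tub_orange_1 in the frame of plate_orange between 0.055 and 0.067 m and linear speed of each of tub_orange_1, tub_orange_2, tub_blue_1, tub_blue_2 below 0.03 m/s and x of tub_orange_2 in the frame of plate_orange between -0.085 and 0.085 m and y of tub_orange_2 in the frame of plate_orange between -0.12 and 0.12 m and z of tub_orange_2 in the frame of plate_orange between 0.055 and 0.067 m and x of tub_blue_1 in the frame of plate_blue between -0.085 and 0.085 m and y of tub_blue_1 in the frame of plate_blue between -0.12 and 0.12 m and z of tub_blue_1 in the frame of plate_blue between 0.055 and 0.067 m and x of tub_blue_2 in the frame of plate_blue between -0.085 and 0.085 m and y of tub_blue_2 in the frame of plate_blue between -0.12 and 0.12 m and z of tub_blue_2 in the frame of plate_blue between 0.055 and 0.067 m), for 0.3 s.
2. the timer dial's pointer stands at the red tab (horizontal distance between timer_pointer and tab_mark below 0.0045 m), for 0.3 s.
At the end, for the whole second after the job is handed in: every tub present lies at rest upside down (within 0.1 rad of level), flat on the floor inside the rim of the plate of its disc's colour, and the dial's pointer stands within 4.5 mm (about 7 degrees) of the red tab's mark (all of step 1 and horizontal distance between timer_pointer and tab_mark below 0.0045 m); the robot touches nothing.
It fails at once if a bystander (bottle, beaker, jar, petri dishes, ruler or forceps) is pushed more than 6 cm from its place (distance of any of wash_bottle, beaker, seed_jar, spray_jar, petri_stack, forceps, ruler from where it was at the start of the episode above 0.06 m).
Of tub_orange_1, tub_orange_2, tub_blue_1, tub_blue_2 only 3 to 4 are there at a start; the rules pass over those that are not, and their reading is None.
At some moment in a run one of tub_orange_1, tub_orange_2, tub_blue_1, tub_blue_2 may be knocked a few centimetres aside while the robot is not near it.
Once in a run the grip may slacken for a moment while it holds something.
It also fails if it takes over 210 s, if anything falls off the work surface, if the arm or the gripper's body presses on something with over 40 N, if the wrist force passes 120 N, or if a joint passes its speed limit or range.

## Working session

There is one attempt and no reset: what is moved stays moved. The work goes in short steps, Python scripts to look and compute and a tool call to move; the robot and the scene stay as the last step left them, time stands still between calls to the robot, and variables do not carry over. Pictures are saved under pics/ and viewed, at most 14 in all, crops included, and the job is handed in when it is done.

Besides the shell and the picture viewer there is one more tool, called after "Request:" as name([rows], argument=value, ...), one row to a line, values as JSON. step_arm: Moves the arm, as the interface text tells. Its arguments: {"type":"object","properties":{"targets":{"type":"array"},"fingers":{"type":"number"},"newtons":{"type":"number"}},"required":["targets"]}

```bash
ls; mkdir -p pics
cat > h.py <<'E'
import numpy as np, cv2
from bench import r, vision
from scipy.spatial.transform import Rotation as R
def snap(n,f):
    s=vision.snapshot(n); cv2.imwrite('pics/'+f+'.png',s['img']); np.savez('pics/'+f+'.npz',**{k:np.array(v) for k,v in s.items()}); return s
E
python3 - <<'E'
from h import *
s=snap('scene','s0'); t=snap('top','t0')
for k in (s,t): print({a:b for a,b in k.items() if a!='img'})
print(r.sense())
E
```

```text
pics
{'mtx': array([[455.00994696,   0.        , 317.84181778],
       [  0.        , 455.00994696, 238.92381747],
       [  0.        ,   0.        ,   1.        ]]), 'eye': array([1094.65911367, -131.83420606, 1023.99354448]), 'attitude': array([33.59032376,  0.40471062, 77.57862437])}
{'mtx': array([[601.78322419,   0.        , 317.58578184],
       [  0.        , 601.78322419, 243.53119244],
       [  0.        ,   0.        ,   1.        ]]), 'eye': array([ 269.7310782 ,    3.63882741, 1612.48562393]), 'attitude': array([  8.54315729,  -0.87040671, -89.19491756])}
{'time': 0.1, 'joint_pos': array([-7.87469086e+01,  7.51283215e+00,  8.53240249e+01, -1.84073136e-04,
        8.72624622e+01, -4.89310306e+00]), 'qd': array([ 0.01743718, -0.09955865, -0.12330766,  0.08893558, -0.01648468,
       -0.00661765]), 'joint_efforts': array([ 2.26325683e-03, -5.70947170e+01, -5.01942372e+01, -1.29369273e-04,
        8.18592991e-03,  5.73415218e-05]), 'tool_pos': array([ 166.78106843, -575.86294637,  252.31848343]), 'tcp_rot': array([-1.79901027e+02, -8.28844677e-03,  1.61461963e+01]), 'ft_force': array([ 0.76246923,  0.47438831, -0.75909748]), 'wrist_torque': array([-0.03702931,  0.00271628, -0.00829675]), 'grip_force': 0.0, 'finger_gap': 85.41458974601967}
```

View pics/t0.png

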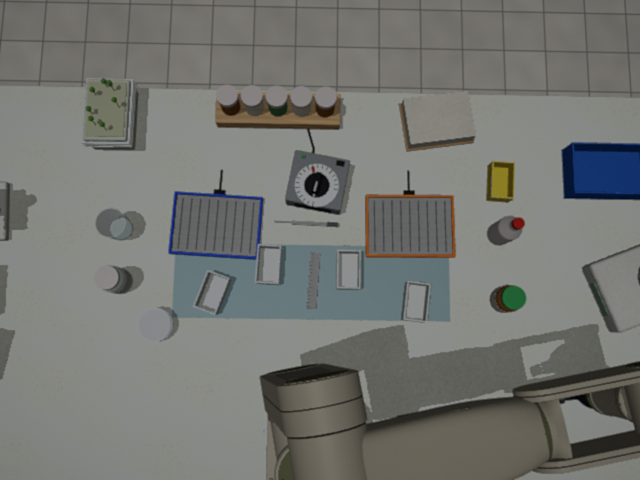

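View pics/s0.png

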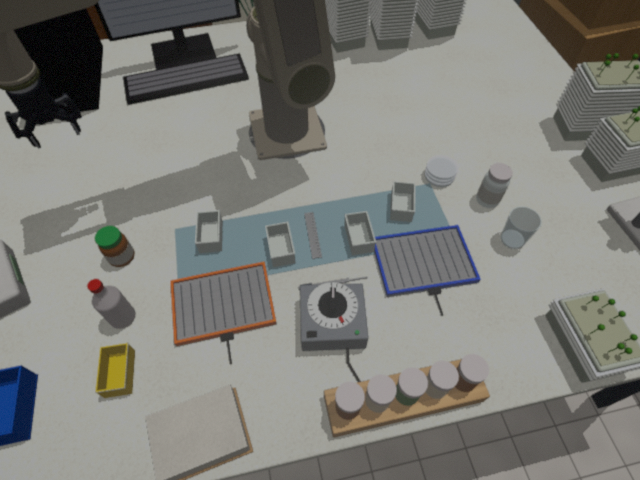

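The top view shows four white tubs at about (213,292), (269,264), (348,269) and (417,301). The yellow lookalike at (502,182) is not meant. Next I'll enlarge that area to measure the corners.

Run:
```python
import cv2
i=cv2.imread('pics/t0.png')
a=cv2.resize(i[185:330,165:460],None,fx=2.7,fy=2.7,interpolation=cv2.INTER_CUBIC)
cv2.imwrite('pics/c0.png',a)
a=cv2.resize(i[145:220,280:360],None,fx=7,fy=7,interpolation=cv2.INTER_CUBIC)
cv2.imwrite('pics/c1.png',a)
```

```text
(no output)
```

View pics/c0.png

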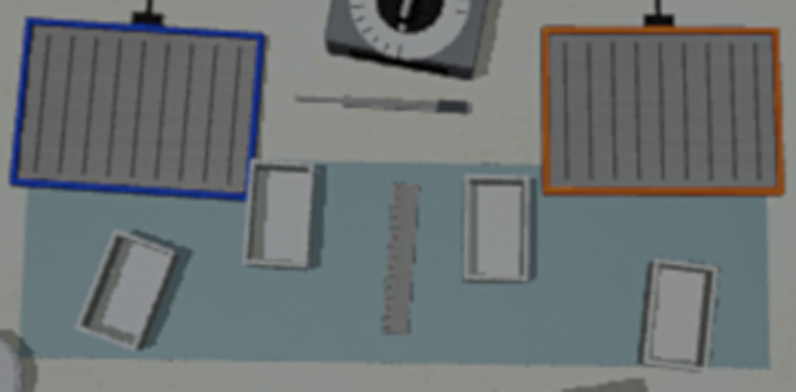

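View pics/c1.png

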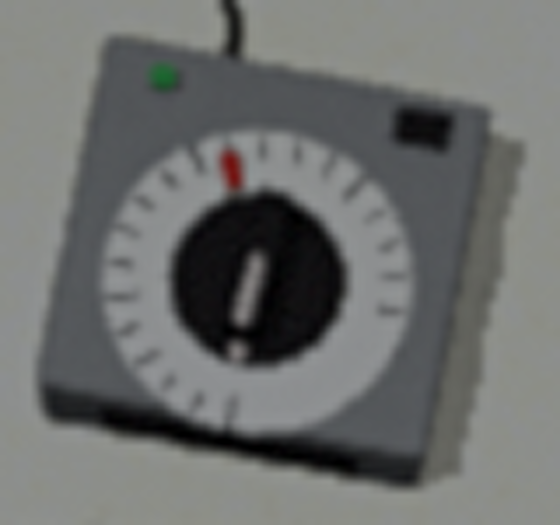

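The crops give clear corners for all four tubs and both plates. In the dial crop the red tab's inner end is at about (236,188), the pointer at (237,350) and the skirt centre at (259,279). I'll turn these into positions.

```bash
cat >> h.py <<'E'
def ray(s,px):
    K=s['mtx']; d=np.array([(px[0]-K[0,2])/K[0,0],-(px[1]-K[1,2])/K[1,1],-1.])
    return R.from_euler('xyz',s['attitude'],degrees=True).apply(d)
def toz(s,px,z):
    d=ray(s,px); return s['eye']+d*(z-s['eye'][2])/d[2]
def load(f): return dict(np.load('pics/'+f+'.npz'))
def proj(s,P):
    q=R.from_euler('xyz',s['attitude'],degrees=True).inv().apply(np.array(P,float)-s['eye']); K=s['mtx']
    return K[0,2]+K[0,0]*q[...,0]/-q[...,2], K[1,2]-K[1,1]*q[...,1]/-q[...,2]
E
python3 - <<'E'
from h import *
t=load('t0')
f=lambda p,k,o:((p[0]+.5)/k-.5+o[0],(p[1]+.5)/k-.5+o[1])
O={'A':([(117,231),(176,251),(137,348),(79,326)],50),'B':([(253,161),(315,166),(308,269),(246,264)],50),
'C':([(465,176),(529,176),(528,282),(464,279)],50),'D':([(652,261),(717,266),(707,370),(642,363)],50),
'blue':([(28,18),(265,35),(247,198),(12,184)],20),'orange':([(541,27),(778,28),(784,193),(544,194)],20)}
for n,(c,z) in O.items():
    w=np.array([toz(t,f(p,2.7,(165,185)),z) for p in c]);m=w.mean(0)
    u=w[0]+w[1]-w[2]-w[3]
    print(n,m.round(1),'yaw',np.degrees(np.arctan2(u[1],u[0])).round(1),[np.linalg.norm(w[i]-w[i-1]).round(1) for i in range(4)])
for n,p,z in [('skirt',(259,279),77),('ptr',(237,350),77),('tab',(236,188),76),('bar1',(256,254),107),('bar2',(240,326),107),('box1',(110,38),70),('box2',(488,105),70),('box4',(42,388),70)]:
    print(n,toz(t,f(p,7,(280,145)),z).round(1))
E
```

```text
A [374.4 255.1  50. ] yaw -19.7 [np.float64(97.2), np.float64(60.3), np.float64(99.2), np.float64(59.5)]
B [448.1 110.3  50. ] yaw -2.4 [np.float64(100.3), np.float64(60.4), np.float64(100.3), np.float64(59.8)]
C [438.5 -98.7  50. ] yaw -0.2 [np.float64(100.1), np.float64(62.3), np.float64(103.0), np.float64(61.7)]
D [ 357.5 -275.2   50. ] yaw -6.2 [np.float64(98.5), np.float64(63.0), np.float64(100.4), np.float64(62.5)]
blue [555.8 256.4  20. ] yaw -3.6 [np.float64(167.9), np.float64(237.6), np.float64(165.2), np.float64(231.8)]
orange [ 562.8 -265.1   20. ] yaw 1.0 [np.float64(169.1), np.float64(238.9), np.float64(167.5), np.float64(238.3)]
skirt [657.2 -11.6  77. ]
ptr [629.9  -3.8  77. ]
tab [692.4  -2.5  76. ]
bar1 [659.  -10.1 107. ]
bar2 [631.8  -4.6 107. ]
box1 [751.7  46.1  70. ]
box2 [728.1 -97.4  70. ]
box4 [615.7  68.9  70. ]
```

```bash
cat >> h.py <<'E'
def plan(*wps):
    """wp=(grasp point xyz, tilt deg (+ = pointing away from robot), yaw, back-off along tool)"""
    s=r.sense(); p0=np.array(s['tool_pos']); R0=R.from_euler('xyz',s['tcp_rot'],degrees=True)
    print('t',round(s['time'],1),'tcp',p0.round(1),s['tcp_rot'].round(1),'j',s['joint_pos'].round(0),'gap',round(s['finger_gap'],1),'grip',round(s['grip_force'],1),'F',np.round(s['ft_force'],1))
    for g,t,y,b in wps:
        Rt=R.from_euler('z',y,degrees=True)*R.from_euler('y',-t,degrees=True)*R.from_euler('x',180,degrees=True)
        p=np.array(g)-Rt.apply([0,0,3+b]); rv=(Rt*R0.inv()).as_rotvec()
        print((p-p0).round(1),rv.round(3),'rows',round(max(np.linalg.norm(p-p0)/41.7,np.degrees(np.linalg.norm(rv))/7.16),1))
E
python3 - <<'E'
from h import *
g=[357.5,-275.2,36]
plan((g,-40,-6.2,110),(g,-40,-6.2,0))
E
```

```text
t 0.1 tcp [ 166.8 -575.9  252.3] [-179.9   -0.    16.1] j [-79.   8.  85.  -0.  87.  -5.] gap 85.4 grip 0.0 F [ 0.8  0.5 -0.8]
[ 262.9  292.8 -129.8] [-0.063  0.7   -0.373] rows 9.9
[ 192.6  300.5 -214. ] [-0.063  0.7   -0.373] rows 10.0
```

Request:
step_arm([
  [[263,293,0,-0.063,0.7,-0.373],[263,293,0,-0.063,0.7,-0.373],[263,293,0,-0.063,0.7,-0.373],[263,293,0,-0.063,0.7,-0.373],[263,293,0,-0.063,0.7,-0.373],[263,293,0,-0.063,0.7,-0.373],[263,293,0,-0.063,0.7,-0.373],[263,293,0,-0.063,0.7,-0.373],[263,293,-50,-0.063,0.7,-0.373],[263,293,-90,-0.063,0.7,-0.373],[263,293,-130,-0.063,0.7,-0.373],[263,293,-130,-0.063,0.7,-0.373]],
], fingers=-1, newtons=40)

```text
time: 1.1
tool_pos: [429.5, -280.8, 118.6]
tcp_rot: [-179.9, 40.2, -5.9]
ft_force: [-0.5, 0.0, -0.8]
finger_gap: 85.6
grip_force: 0.0
```

Run:
```python
from h import *
g=[357.5,-275.2,36]
plan((g,-40,-6.2,110),(g,-40,-6.2,0))
t=snap('top','t1')
a=cv2.resize(t['img'][150:330,165:460],None,fx=2.7,fy=2.7,interpolation=cv2.INTER_CUBIC);cv2.imwrite('pics/c2.png',a)
```

```text
t 1.1 tcp [ 429.5 -280.8  118.6] [-179.9   40.2   -5.9] j [-29.  35.  74. -15. 108.  67.] gap 85.6 grip 0.0 F [-0.5  0.  -0.8]
[ 0.2 -2.2  3.9] [-0.001 -0.004 -0.004] rows 0.1
[-70.1   5.4 -80.3] [-0.001 -0.004 -0.004] rows 2.6
```

View pics/c2.png

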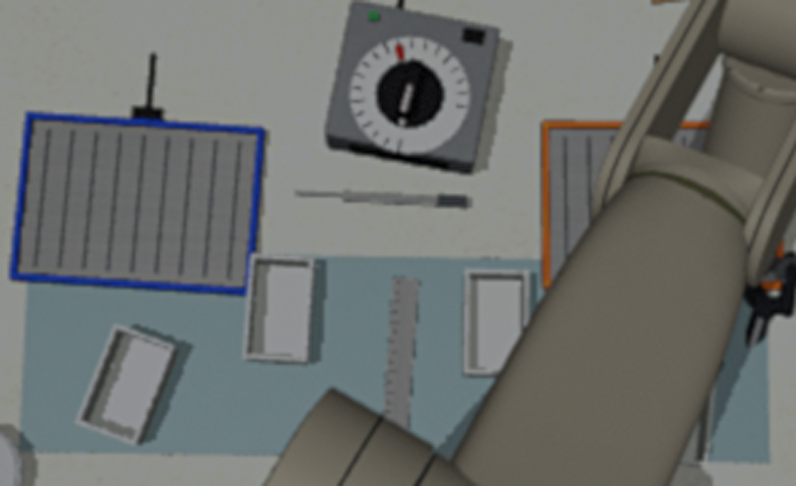

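Request:
step_arm([
  [[-24,2,-28,0,0,0],[-47,4,-55,0,0,0],[-70,6,-83,0,0,0],[-70,6,-83,0,0,0],[-70,6,-83,0,0,0]],
])

```text
time: 1.57
tool_pos: [357.4, -276.6, 39.5]
tcp_rot: [-180.0, 40.3, -6.1]
ft_force: [0.4, -0.6, 0.6]
finger_gap: 85.5
grip_force: 0.0
```

Run:
```python
from h import *
g=[357.5,-275.2,36]
plan((g,-40,-6.2,0))
```

```text
t 1.6 tcp [ 357.4 -276.6   39.5] [-180.    40.3   -6.1] j [-32.  33.  87. -16.  97.  68.] gap 85.5 grip 0.0 F [ 0.4 -0.6  0.6]
[ 2.   1.2 -1.2] [-0.001 -0.005 -0.   ] rows 0.1
```

Request:
step_arm([
  [[0,0,0,0,0,0],[0,0,0,0,0,0],[0,0,0,0,0,0],[0,0,0,0,0,0],[0,0,0,0,0,0],[0,0,0,0,0,0]],
], fingers=1, newtons=40)

```text
time: 2.07
tool_pos: [362.0, -278.5, 42.2]
tcp_rot: [179.7, 39.8, -6.3]
ft_force: [4.5, -0.4, 6.9]
finger_gap: 59.9
grip_force: 44.0
```

Run:
```python
from h import *
g=[357.5,-275.2,36]; h=[357.5,-275.2,110]; k=[357.5,-275.2,51]
plan((g,-40,-6.2,0),(h,-40,-6.2,0),(h,50,-6.2,0),(k,50,-6.2,0))
```

```text
t 2.1 tcp [ 362.  -278.5   42.2] [179.7  39.8  -6.3] j [-32.  33.  87. -16.  97.  68.] gap 59.9 grip 44.0 F [ 4.5 -0.4  6.9]
[-2.6  3.1 -3.9] [ 0.004  0.003 -0.002] rows 0.1
[-2.6  3.1 70.1] [ 0.004  0.003 -0.002] rows 1.7
[-6.8  3.5 69.7] [-1.650e-01 -1.559e+00  1.000e-03] rows 12.5
[-6.8  3.5 10.7] [-1.650e-01 -1.559e+00  1.000e-03] rows 12.5
```

Request:
step_arm([
  [[0,0,35,0,0,0],[-3,3,70,0,0,0],[-5,3,70,-0.165,-1.559,0],[-5,3,70,-0.165,-1.559,0],[-5,3,70,-0.165,-1.559,0],[-5,3,70,-0.165,-1.559,0],[-5,3,70,-0.165,-1.559,0],[-5,3,70,-0.165,-1.559,0],[-5,3,70,-0.165,-1.559,0],[-5,3,70,-0.165,-1.559,0],[-5,3,70,-0.165,-1.559,0],[-5,3,70,-0.165,-1.559,0]],
])

```text
time: 3.07
tool_pos: [355.8, -275.9, 112.8]
tcp_rot: [179.6, -32.1, -5.9]
ft_force: [-0.1, 0.9, -0.7]
finger_gap: 59.5
grip_force: 43.5
```

Run:
```python
from h import *
h=[357.5,-275.2,110]; k=[357.5,-275.2,58]
plan((h,50,-6.2,0),(k,50,-6.2,0))
```

```text
t 3.1 tcp [ 355.8 -275.9  112.8] [179.6 -32.1  -5.9] j [-65. -34. 141.  32.  59.  18.] gap 59.5 grip 43.5 F [-0.1  0.9 -0.7]
[-0.6  0.9 -0.9] [-0.028 -0.312 -0.   ] rows 2.5
[ -0.6   0.9 -52.9] [-0.028 -0.312 -0.   ] rows 2.5
```

Request:
step_arm([
  [[35,-5,0,0,0,0],[65,-10,0,0,0,0],[65,-10,0,-0.028,-0.312,0],[65,-10,0,-0.028,-0.312,0],[65,-10,0,-0.028,-0.312,0],[65,-10,-20,-0.028,-0.312,0],[65,-10,-40,-0.028,-0.312,0],[65,-10,-40,-0.028,-0.312,0],[65,-10,-40,-0.028,-0.312,0]],
])

```text
time: 3.82
tool_pos: [421.3, -286.4, 70.0]
tcp_rot: [-179.2, -49.4, -6.6]
ft_force: [0.2, 1.2, -1.5]
finger_gap: 59.5
grip_force: 44.2
```

Run:
```python
from h import *
k=[420,-285,52]
plan((k,50,-6.2,0))
s=snap('scene','s1')
cv2.imwrite('pics/c3.png',cv2.resize(s['img'][150:350,140:400],None,fx=3,fy=3))
```

```text
t 3.8 tcp [ 421.3 -286.4   70. ] [-179.2  -49.4   -6.6] j [-68. -16. 143.  65.  48. -16.] gap 59.5 grip 44.2 F [ 0.2  1.2 -1.5]
[ -3.6   1.6 -16. ] [-0.01  -0.009 -0.004] rows 0.4
```

View pics/c3.png

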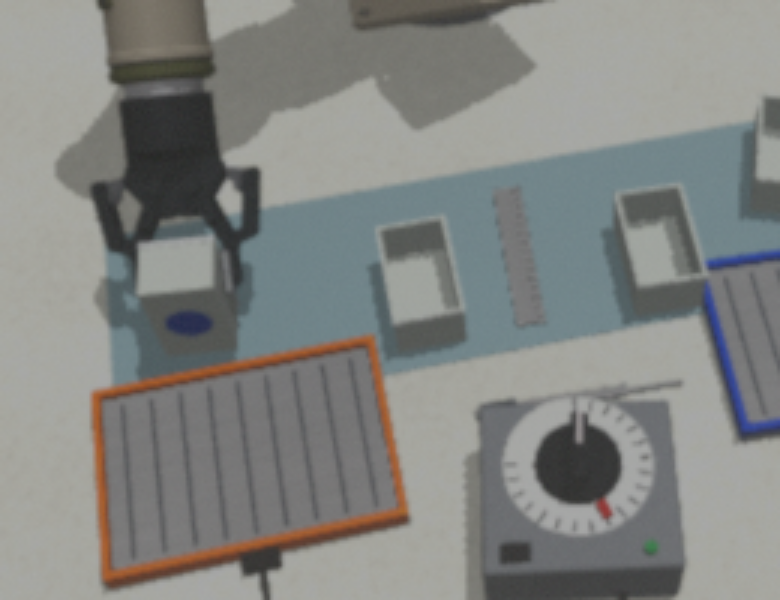

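Tub D bears a blue disc, seen at (188,323) in the crop. Joint 3 is near its limit, so I'll set the tub down farther out and slightly turned.

Request:
step_arm([
  [[5,-25,5,0,0,0.1],[5,-50,5,0,0,0.2],[5,-50,0,0,0,0.3],[5,-50,-4,-0.01,-0.01,0.3],[5,-50,-8,-0.01,-0.01,0.3],[5,-50,-12,-0.01,-0.01,0.3],[5,-50,-12,-0.01,-0.01,0.3],[5,-50,-12,-0.01,-0.01,0.3]],
])

```text
time: 4.53
tool_pos: [426.4, -335.8, 58.4]
tcp_rot: [179.8, -50.0, 11.4]
ft_force: [0.7, -0.4, -1.5]
finger_gap: 59.6
grip_force: 48.0
```

Run:
```python
from h import *
k=[425,-335,53]
plan((k,50,10.8,0),(k,50,10.8,100))
```

```text
t 4.5 tcp [ 426.4 -335.8   58.4] [179.8 -50.   11.4] j [-73.   6. 125.  60.  62. -31.] gap 59.6 grip 48.0 F [ 0.7 -0.4 -1.5]
[-3.7  0.4 -3.4] [ 0.003  0.001 -0.007] rows 0.1
[-79.  -14.   60.8] [ 0.003  0.001 -0.007] rows 2.4
```

Lower to contact, then release and back off.

Request:
step_arm([
  [[0,0,-2,0,0,0],[0,0,-4,0,0,0],[0,0,-4,0,0,0],[0,0,-4,0,0,0]],
])

```text
time: 4.87
tool_pos: [426.5, -336.6, 54.3]
tcp_rot: [179.7, -50.1, 11.4]
ft_force: [0.6, -0.5, 0.4]
finger_gap: 59.3
grip_force: 48.3
```

Request:
step_arm([
  [[0,0,0,0,0,0],[0,0,0,0,0,0],[0,0,0,0,0,0],[0,0,0,0,0,0],[0,0,0,0,0,0]],
], fingers=-1)

```text
time: 5.28
tool_pos: [426.3, -336.6, 54.0]
tcp_rot: [179.7, -50.0, 11.4]
ft_force: [-0.4, 0.4, -0.6]
finger_gap: 85.6
grip_force: 0.0
```

Run:
```python
from h import *
c=[425,-335,53]; d=np.array([np.cos(np.radians(11.4)),np.sin(np.radians(11.4)),0]);g=c+17*d; g[2]=55
print(g)
plan((c,50,11.4,0),(c,50,11.4,120),(g+[0,0,120],-40,11.4,110),(g,-40,11.4,110),(g,-40,11.4,0))
s=snap('scene','s2')
cv2.imwrite('pics/c4.png',cv2.resize(s['img'][150:350,140:400],None,fx=3,fy=3))
```

```text
[ 441.66460997 -331.63982521   55.        ]
t 5.3 tcp [ 426.3 -336.6   54. ] [179.7 -50.   11.4] j [-73.   7. 124.  60.  61. -32.] gap 85.6 grip 0.0 F [-0.4  0.4 -0.6]
[-3.5  1.2  0.9] [0.003 0.001 0.004] rows 0.1
[-93.7 -17.   78. ] [0.003 0.001 0.004] rows 3.0
[ 86.6  19.3 207.5] [-3.060e-01  1.541e+00  1.000e-03] rows 12.6
[86.6 19.3 87.5] [-3.060e-01  1.541e+00  1.000e-03] rows 12.6
[17.3  5.4  3.3] [-3.060e-01  1.541e+00  1.000e-03] rows 12.6
```

View pics/c4.png

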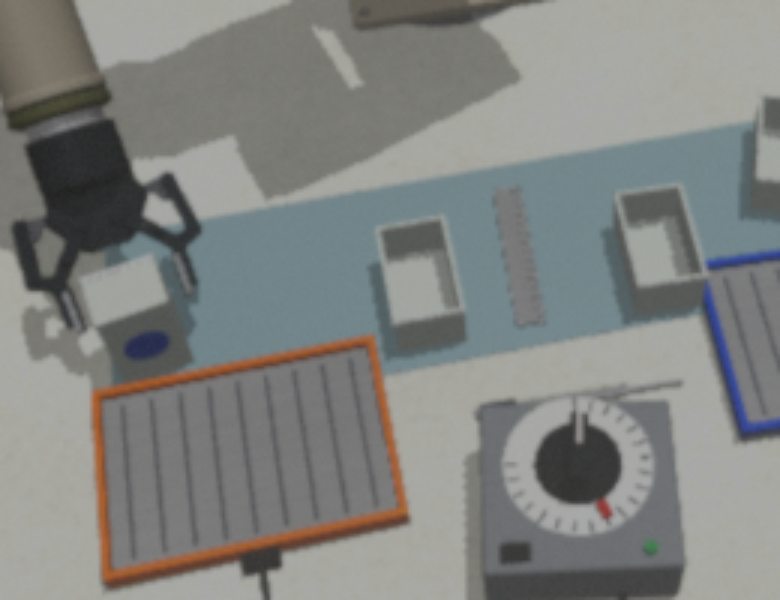

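The tub stands on its end with the disc at (148,345) in the crop. Its top corners are (93,322), (170,295), (152,258) and (80,285).

Run:
```python
from h import *
t=load('s2')
w=np.array([toz(t,((a+.5)/3-.5+140,(b+.5)/3-.5+150),100) for a,b in [(93,322),(170,295),(152,258),(80,285)]])
print(w.round(1),w.mean(0))
```

```text
[[ 467.4 -359.3  100. ]
 [ 455.2 -297.7  100. ]
 [ 415.8 -309.6  100. ]
 [ 429.6 -368.2  100. ]] [ 441.98811581 -333.67847223  100.        ]
```

Request:
step_arm([
  [[-31,-6,26,0,0,0],[-62,-12,52,0,0,0],[-90,-17,78,0,0,0],[-90,-17,115,0,0,0],[-90,-17,150,-0.03,0.15,0],[-60,-10,190,-0.306,1.541,0],[-30,0,207,-0.306,1.541,0],[0,5,207,-0.306,1.541,0],[30,10,207,-0.306,1.541,0],[60,15,207,-0.306,1.541,0],[86,19,207,-0.306,1.541,0],[86,19,207,-0.306,1.541,0]],
])

```text
time: 6.33
tool_pos: [516.9, -315.8, 262.3]
tcp_rot: [180.0, 3.6, 11.6]
ft_force: [-0.1, 0.0, -1.1]
finger_gap: 85.1
grip_force: 0.0
```

Request:
step_arm([
  [[0,0,0,-0.15,0.73,0],[0,0,0,-0.15,0.73,0],[0,0,0,-0.15,0.73,0],[0,0,0,-0.15,0.73,0],[0,0,0,-0.15,0.73,0],[0,0,0,-0.15,0.73,0]],
])

```text
time: 6.83
tool_pos: [513.1, -317.0, 261.5]
tcp_rot: [179.9, 46.5, 11.3]
ft_force: [0.4, -0.5, -0.4]
finger_gap: 85.2
grip_force: 0.0
```

Run:
```python
from h import *
g=np.array([441,-332,55.])
plan((g,-40,11.4,110),(g,-40,11.4,0))
```

```text
t 6.8 tcp [ 513.1 -317.   261.5] [179.9  46.5  11.3] j [-23.  43.  50. -30. 124.  47.] gap 85.2 grip 0.0 F [ 0.4 -0.5 -0.4]
[  -0.9   -0.6 -119.9] [ 0.023 -0.111  0.002] rows 2.9
[ -70.2  -14.6 -204.2] [ 0.023 -0.111  0.002] rows 5.2
```

Request:
step_arm([
  [[3,0,-40,0.023,-0.111,0],[7,-1,-80,0.023,-0.111,0],[7,-1,-120,0.023,-0.111,0],[-16,-5,-148,0.023,-0.111,0],[-39,-10,-176,0.023,-0.111,0],[-62,-15,-204,0.023,-0.111,0],[-62,-15,-204,0.023,-0.111,0],[-62,-15,-204,0.023,-0.111,0],[-62,-15,-204,0.023,-0.111,0]],
])

```text
time: 7.58
tool_pos: [451.5, -332.9, 58.3]
tcp_rot: [-180.0, 39.6, 11.3]
ft_force: [0.8, 0.7, 0.3]
finger_gap: 85.3
grip_force: 0.0
```

Request:
step_arm([
  [[0,0,0,0,0,0],[0,0,0,0,0,0],[0,0,0,0,0,0],[0,0,0,0,0,0],[0,0,0,0,0,0],[0,0,0,0,0,0]],
], fingers=1)

```text
time: 8.08
tool_pos: [453.0, -333.4, 59.7]
tcp_rot: [179.8, 39.5, 11.3]
ft_force: [4.4, -0.8, 6.6]
finger_gap: 60.6
grip_force: 42.2
```

Run:
```python
from h import *
g=np.array([449,-332,55.])
B=np.array([555.8,256.4,0])+R.from_euler('z',-3.6,degrees=True).apply([-5,-53,49])
plan((g,-40,11.4,0),(B+[-120,0,150],-40,-3.6,0),(B+[0,0,80],50,-3.6,0),(B,50,-3.6,0))
```

```text
t 8.1 tcp [ 453.  -333.4   59.7] [179.8  39.5  11.3] j [-28.  41.  73. -24.  99.  54.] gap 60.6 grip 42.2 F [ 4.4 -0.8  6.6]
[-2.1  1.8 -2.4] [0.001 0.009 0.   ] rows 0.1
[-23.6 537.1 141.6] [ 0.002  0.009 -0.261] rows 13.3
[ 92.2 537.4  71.3] [ 0.108 -1.562 -0.204] rows 13.2
[ 92.2 537.4  -8.7] [ 0.108 -1.562 -0.204] rows 13.1
```

Request:
step_arm([
  [[0,0,40,0,0,0],[0,0,80,0,0,0],[0,0,120,0,0,0],[0,0,141,0,0,0],[-3,40,141,0,0,-0.03],[-5,80,141,0,0,-0.06],[-8,120,141,0,0,-0.09],[-10,160,141,0,0,-0.12],[-13,200,141,0,0,-0.15],[-15,240,141,0,0,-0.18],[-18,280,141,0,0,-0.2],[-20,320,141,0,0,-0.2]],
])

```text
time: 9.08
tool_pos: [430.8, -10.8, 199.2]
tcp_rot: [-179.9, 39.6, -0.2]
ft_force: [0.7, 0.6, -0.0]
finger_gap: 60.4
grip_force: 42.9
```

Run:
```python
from h import *
B=np.array([555.8,256.4,0])+R.from_euler('z',-3.6,degrees=True).apply([-5,-53,49])
plan((B+[0,0,100],50,-3.6,0),(B,50,-3.6,0))
```

```text
t 9.1 tcp [430.8 -10.8 199.2] [-179.9   39.6   -0.2] j [ -6.  20.  84.  -4. 115.  84.] gap 60.4 grip 42.9 F [ 0.7  0.6 -0. ]
[114.3 214.8 -48.3] [-0.053 -1.563 -0.047] rows 12.5
[ 114.3  214.8 -148.3] [-0.053 -1.563 -0.047] rows 12.5
```

Request:
step_arm([
  [[9,18,0,-0.053,-1.563,-0.047],[18,36,0,-0.053,-1.563,-0.047],[28,54,0,-0.053,-1.563,-0.047],[38,72,0,-0.053,-1.563,-0.047],[48,90,0,-0.053,-1.563,-0.047],[58,108,0,-0.053,-1.563,-0.047],[68,126,0,-0.053,-1.563,-0.047],[78,144,0,-0.053,-1.563,-0.047],[87,162,0,-0.053,-1.563,-0.047],[96,180,-10,-0.053,-1.563,-0.047],[105,198,-25,-0.053,-1.563,-0.047],[114,215,-40,-0.053,-1.563,-0.047]],
])

```text
time: 10.08
tool_pos: [541.2, 192.9, 166.6]
tcp_rot: [179.3, -42.5, -3.3]
ft_force: [0.3, -1.1, -1.3]
finger_gap: 60.6
grip_force: 42.9
```

Run:
```python
from h import *
B=np.array([555.8,256.4,0])+R.from_euler('z',-3.6,degrees=True).apply([-5,-53,49])
plan((B+[0,0,100],50,-3.6,0),(B,50,-3.6,0))
s=snap('scene','s3')
cv2.imwrite('pics/c5.png',cv2.resize(s['img'][150:350,250:510],None,fx=3,fy=3))
```

```text
t 10.1 tcp [541.2 192.9 166.6] [179.3 -42.5  -3.3] j [ 26. -20. 130. -35.  37. 142.] gap 60.6 grip 42.9 F [ 0.3 -1.1 -1.3]
[  4.   11.  -15.7] [ 0.001 -0.131  0.004] rows 1.0
[   4.    11.  -115.7] [ 0.001 -0.131  0.004] rows 2.8
```

View pics/c5.png

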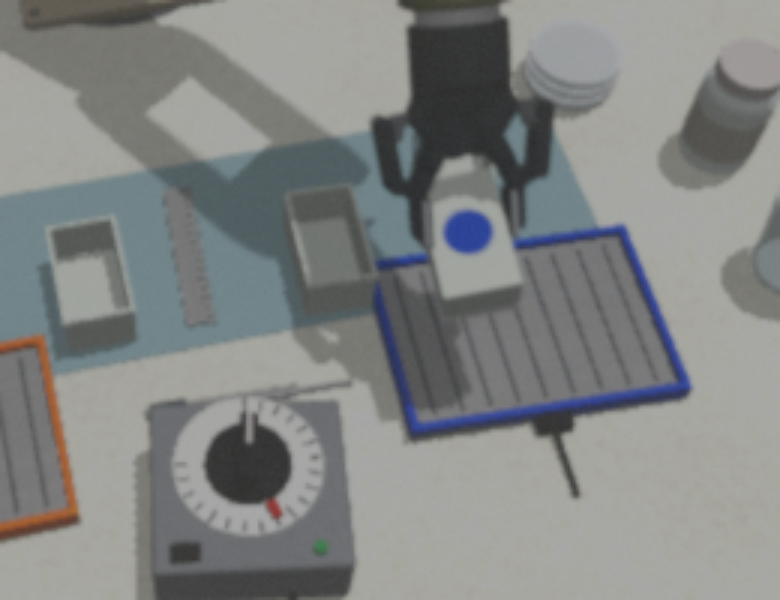

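Request:
step_arm([
  [[4,11,0,0,-0.131,0],[6,11,-35,0,-0.131,0],[6,11,-70,0,-0.131,0],[6,11,-90,0,-0.131,0],[6,11,-105,0,-0.131,0],[6,11,-105,0,-0.131,0],[6,11,-105,0,-0.131,0]],
])

```text
time: 10.72
tool_pos: [549.2, 165.2, 100.9]
tcp_rot: [-178.9, -46.5, -2.6]
ft_force: [0.9, -0.3, 0.3]
finger_gap: 60.6
grip_force: 42.9
```

Run:
```python
from h import *
B=np.array([555.8,256.4,0])+R.from_euler('z',-3.6,degrees=True).apply([-5,-53,49])
plan((B,50,-3.6,0))
```

```text
t 10.7 tcp [549.2 165.2 100.9] [-178.9  -46.5   -2.6] j [ 21. -16. 137. -48.  22. 152.] gap 60.6 grip 42.9 F [ 0.9 -0.3  0.3]
[ -4.1  38.8 -50. ] [-0.016 -0.061 -0.032] rows 1.5
```

Joint 6 is at its limit, so I'll turn the tool to point along +y. The tub's long side will then lie along the plate's long side, on the +y half.

```bash
cat >> h.py <<'E'
def on(pl,x,y,z):
    c,a={'b':([555.8,256.4,0],-3.6),'o':([562.8,-265.1,0],1.0)}[pl]
    return np.array(c)+R.from_euler('z',a,degrees=True).apply([x,y,z])
E
python3 - <<'E'
from h import *
B=on('b',0,47,50)
plan((B+[0,-40,100],50,86.4,0),(B,50,86.4,0))
E
```

```text
t 10.7 tcp [549.2 165.2 100.9] [-178.9  -46.5   -2.6] j [ 21. -16. 137. -48.  22. 152.] gap 60.6 grip 42.9 F [ 0.9 -0.3  0.3]
[ 9.4 95.9 51. ] [ 0.035 -0.06   1.539] rows 12.3
[  9.4 135.9 -49. ] [ 0.035 -0.06   1.539] rows 12.3
```

Request:
step_arm([
  [[0,0,30,0,0,0.12],[0,0,60,0,0,0.24],[2,10,60,0.01,-0.01,0.36],[2,20,60,0.01,-0.01,0.48],[3,30,60,0.01,-0.02,0.6],[4,40,60,0.02,-0.02,0.72],[5,50,60,0.02,-0.03,0.84],[6,60,60,0.02,-0.03,0.96],[7,70,60,0.03,-0.04,1.08],[8,80,60,0.03,-0.05,1.2],[9,90,60,0.03,-0.06,1.32],[9,96,60,0.03,-0.06,1.44]],
])

```text
time: 11.72
tool_pos: [558.1, 261.0, 162.4]
tcp_rot: [-178.1, -46.5, 39.1]
ft_force: [-0.0, 0.4, -1.1]
finger_gap: 60.6
grip_force: 43.0
```

Run:
```python
from h import *
B=on('b',0,47,50)
plan((B,50,86.4,0))
```

```text
t 11.7 tcp [558.1 261.  162.4] [-178.1  -46.5   39.1] j [  7. -16. 129.  46.  35.  26.] gap 60.6 grip 43.0 F [-0.   0.4 -1.1]
[   0.5   40.1 -110.4] [ 0.045 -0.049  0.801] rows 6.4
```

Request:
step_arm([
  [[0,10,0,0.045,-0.049,0.801],[0,20,0,0.045,-0.049,0.801],[0,30,0,0.045,-0.049,0.801],[0,40,0,0.045,-0.049,0.801],[0,40,0,0.045,-0.049,0.801],[0,40,0,0.045,-0.049,0.801],[0,40,0,0.045,-0.049,0.801],[0,40,-30,0.045,-0.049,0.801],[0,40,-60,0.045,-0.049,0.801],[0,40,-90,0.045,-0.049,0.801],[0,40,-100,0.045,-0.049,0.801],[0,40,-100,0.045,-0.049,0.801]],
])

```text
time: 12.72
tool_pos: [556.4, 299.7, 58.6]
tcp_rot: [-179.7, -49.8, 85.9]
ft_force: [0.7, -0.3, -0.3]
finger_gap: 59.3
grip_force: 42.8
```

Run:
```python
from h import *
B=on('b',0,47,50)
plan((B,50,86.4,0))
```

```text
t 12.7 tcp [556.4 299.7  58.6] [-179.7  -49.8   85.9] j [ -1.  21. 106.  57.  66. -29.] gap 59.3 grip 42.8 F [ 0.7 -0.3 -0.3]
[ 2.2  1.3 -6.7] [ 0.003 -0.004  0.004] rows 0.2
```

Next: lower to contact, release, back off and lift.

Request:
step_arm([
  [[2,1,-4,0,0,0],[2,1,-7,0,0,0],[2,1,-8,0,0,0],[2,1,-8,0,0,0]],
])

```text
time: 13.05
tool_pos: [560.9, 301.2, 56.8]
tcp_rot: [179.8, -50.0, 86.4]
ft_force: [-13.8, -7.9, 24.2]
finger_gap: 59.6
grip_force: 45.3
```

Request:
step_arm([
  [[0,0,0,0,0,0],[0,0,0,0,0,0],[0,0,0,0,0,0],[0,0,0,0,0,0],[0,-31,26,0,0,0],[0,-62,52,0,0,0],[0,-92,78,0,0,0],[0,-92,120,0,0,0],[0,-92,160,0,0,0],[0,-92,160,0,0,0]],
], fingers=-1)

```text
time: 13.88
tool_pos: [563.6, 206.8, 220.9]
tcp_rot: [179.0, -49.7, 86.7]
ft_force: [1.3, -0.5, 1.8]
finger_gap: 85.3
grip_force: 0.0
```

Run:
```python
from h import *
s=snap('scene','s4')
cv2.imwrite('pics/c6.png',cv2.resize(s['img'][120:360,180:500],None,fx=2.5,fy=2.5))
plan()
```

```text
t 13.9 tcp [562.3 207.  217.2] [179.3 -49.7  86.5] j [-11.   7. 103.  50.  82. -20.] gap 85.1 grip 0.0 F [ 0.1 -0.6 -0.5]
```

View pics/c6.png

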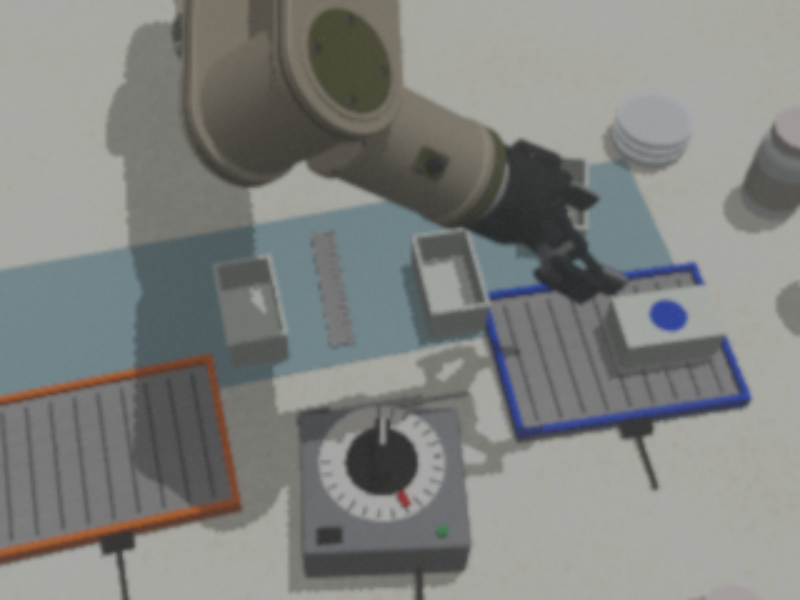

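Tub D lies flat on the blue plate, disc at (668,315). The other tubs are unmoved. Next is tub C, which I'll stage on its end at D's old place.

Run:
```python
from h import *
g=np.array([438.5,-98.7,38])
plan(([480,50,260],0,43,0),(g,-40,-.2,110))
```

```text
t 13.9 tcp [562.3 207.  217.2] [179.3 -49.7  86.5] j [-11.   7. 103.  50.  82. -20.] gap 85.1 grip 0.0 F [ 0.1 -0.6 -0.5]
[ -82.3 -157.    45.8] [-0.797  0.389 -0.705] rows 9.1
[ -51.2 -306.   -92.6] [-1.147  1.246 -1.168] rows 16.5
```

Request:
step_arm([
  [[-8,-17,10,-0.088,0.043,-0.078],[-17,-34,20,-0.176,0.086,-0.156],[-26,-51,30,-0.264,0.129,-0.234],[-35,-68,40,-0.352,0.172,-0.312],[-44,-85,46,-0.44,0.215,-0.39],[-53,-102,46,-0.528,0.258,-0.468],[-62,-119,46,-0.616,0.301,-0.546],[-71,-136,46,-0.704,0.344,-0.624],[-82,-157,46,-0.797,0.389,-0.705],[-82,-157,46,-0.797,0.389,-0.705],[-82,-157,46,-0.797,0.389,-0.705]],
])

```text
time: 14.85
tool_pos: [477.2, 52.1, 256.5]
tcp_rot: [-179.5, -0.1, 42.8]
ft_force: [-0.7, -0.5, -0.3]
finger_gap: 85.6
grip_force: 0.0
```

Run:
```python
from h import *
g=np.array([438.5,-98.7,38])
plan((g,-40,-.2,110))
```

```text
t 14.8 tcp [477.2  52.1 256.5] [-1.795e+02 -1.000e-01  4.280e+01] j [ -0. -11. 103.   0.  88.  47.] gap 85.6 grip 0.0 F [-0.7 -0.5 -0.3]
[  33.9 -151.  -131.9] [-0.268  0.663 -0.716] rows 8.1
```

Request:
step_arm([
  [[4,-18,0,-0.268,0.663,-0.716],[8,-36,0,-0.268,0.663,-0.716],[12,-54,0,-0.268,0.663,-0.716],[16,-72,0,-0.268,0.663,-0.716],[20,-90,-20,-0.268,0.663,-0.716],[24,-110,-40,-0.268,0.663,-0.716],[29,-130,-70,-0.268,0.663,-0.716],[34,-151,-100,-0.268,0.663,-0.716],[34,-151,-132,-0.268,0.663,-0.716],[34,-151,-132,-0.268,0.663,-0.716],[34,-151,-132,-0.268,0.663,-0.716]],
])

```text
time: 15.77
tool_pos: [509.5, -99.6, 122.5]
tcp_rot: [-179.9, 40.4, -0.2]
ft_force: [0.0, 0.6, 1.5]
finger_gap: 85.6
grip_force: 0.0
```

Run:
```python
from h import *
g=np.array([438.5,-98.7,38])
plan((g,-40,-.2,110),(g,-40,-.2,0))
```

```text
t 15.8 tcp [509.5 -99.6 122.5] [-179.9   40.4   -0.2] j [-12.  38.  69.  -8. 112.  78.] gap 85.6 grip 0.0 F [0.  0.6 1.5]
[1.6 0.6 2.1] [-0.002 -0.006  0.001] rows 0.1
[-69.1   0.9 -82.2] [-0.002 -0.006  0.001] rows 2.6
```

Request:
step_arm([
  [[-23,0,-27,0,0,0],[-46,0,-55,0,0,0],[-69,1,-82,0,0,0],[-69,1,-82,0,0,0],[-69,1,-82,0,0,0]],
])

```text
time: 16.18
tool_pos: [441.8, -98.2, 45.4]
tcp_rot: [179.9, 39.9, -0.3]
ft_force: [0.3, 0.5, 0.1]
finger_gap: 85.2
grip_force: 0.0
```

Request:
step_arm([
  [[0,0,0,0,0,0],[0,0,0,0,0,0],[0,0,0,0,0,0],[0,0,0,0,0,0],[0,0,0,0,0,0],[0,0,0,0,0,0]],
], fingers=1)

```text
time: 16.68
tool_pos: [445.6, -99.4, 46.6]
tcp_rot: [179.7, 39.7, -0.5]
ft_force: [2.6, 2.4, 9.7]
finger_gap: 59.5
grip_force: 43.7
```

Run:
```python
from h import *
g=np.array([438.5,-98.7,120]);S=np.array([420,-265,52])
plan((g,-40,-.2,0),(S+[0,0,60],0,20,0),(S+[0,0,60],50,45,0),(S,50,45,0))
```

```text
t 16.7 tcp [445.6 -99.4  46.6] [179.7  39.7  -0.5] j [-13.  34.  83.  -8. 101.  79.] gap 59.5 grip 43.7 F [2.6 2.4 9.7]
[-5.1  0.7 75.7] [0.005 0.005 0.001] rows 1.8
[ -25.6 -165.6   68.4] [ 0.124 -0.685  0.341] rows 6.2
[ -27.2 -167.2   67.4] [ 0.612 -1.478  0.622] rows 13.7
[ -27.2 -167.2    7.4] [ 0.612 -1.478  0.622] rows 13.7
```

Request:
step_arm([
  [[0,0,38,0,0,0],[0,0,75,0,0,0],[-4,-28,75,0.124,-0.685,0.341],[-8,-56,75,0.124,-0.685,0.341],[-12,-84,75,0.124,-0.685,0.341],[-18,-112,75,0.124,-0.685,0.341],[-22,-140,72,0.124,-0.685,0.341],[-25,-166,70,0.124,-0.685,0.341],[-27,-167,70,0.612,-1.478,0.622],[-27,-167,70,0.612,-1.478,0.622],[-27,-167,70,0.612,-1.478,0.622],[-27,-167,70,0.612,-1.478,0.622]],
])

```text
time: 17.68
tool_pos: [416.8, -268.5, 117.2]
tcp_rot: [-177.2, -24.5, 31.3]
ft_force: [-0.6, 0.4, -1.4]
finger_gap: 59.8
grip_force: 43.7
```

Run:
```python
from h import *
S=np.array([420,-265,57])
plan((S+[0,0,60],50,45,0),(S,50,45,0))
```

```text
t 17.7 tcp [ 416.8 -268.5  117.2] [-177.2  -24.5   31.3] j [-56.  -4. 116.  26.  72.  -7.] gap 59.8 grip 43.7 F [-0.6  0.4 -1.4]
[1.6 1.8 1.7] [ 0.244 -0.374  0.205] rows 3.9
[  1.6   1.8 -58.3] [ 0.244 -0.374  0.205] rows 3.9
```

Request:
step_arm([
  [[2,2,0,0.244,-0.374,0.205],[2,2,0,0.244,-0.374,0.205],[2,2,0,0.244,-0.374,0.205],[2,2,0,0.244,-0.374,0.205],[2,2,-20,0.244,-0.374,0.205],[2,2,-40,0.244,-0.374,0.205],[2,2,-52,0.244,-0.374,0.205],[2,2,-56,0.244,-0.374,0.205],[2,2,-58,0.244,-0.374,0.205],[2,2,-59,0.244,-0.374,0.205],[2,2,-59,0.244,-0.374,0.205]],
])

```text
time: 18.6
tool_pos: [417.9, -265.2, 56.3]
tcp_rot: [-179.4, -49.6, 44.7]
ft_force: [-0.6, 1.4, 2.6]
finger_gap: 59.4
grip_force: 43.9
```

Run:
```python
from h import *
S=np.array([420,-265,55])
plan((S,50,45,0),(S,50,45,110))
s=snap('scene','s5'); hsv=cv2.cvtColor(s['img'],cv2.COLOR_BGR2HSV)
u,v=proj(s,[450,-235,55]); print(u,v)
a=s['img'][int(v)-15:int(v)+16:5,int(u)-15:int(u)+16:5]; print(a.tolist())
```

```text
t 18.6 tcp [ 417.9 -265.2   56.3] [-179.4  -49.6   44.7] j [-68.  17. 111.  45.  81. -43.] gap 59.4 grip 43.9 F [-0.6  1.4  2.6]
[ 0.5 -1.4  0.6] [-0.    -0.009 -0.003] rows 0.1
[-59.1 -61.   71.3] [-0.    -0.009 -0.003] rows 2.7
225.39082560437473 251.27250243457686
[[[158, 164, 160], [159, 164, 160], [159, 164, 161], [158, 164, 160], [85, 88, 85], [139, 132, 113], [139, 133, 113]], [[160, 165, 162], [160, 164, 161], [159, 164, 161], [89, 91, 89], [83, 86, 85], [137, 132, 112], [138, 133, 113]], [[153, 159, 155], [158, 163, 161], [95, 99, 96], [84, 85, 84], [49, 62, 91], [122, 119, 104], [138, 134, 112]], [[82, 83, 82], [87, 89, 88], [82, 84, 82], [43, 57, 93], [46, 59, 90], [87, 89, 86], [137, 132, 112]], [[77, 79, 78], [80, 83, 82], [84, 87, 84], [39, 55, 90], [80, 84, 82], [118, 116, 102], [140, 133, 114]], [[81, 83, 81], [83, 87, 85], [86, 89, 86], [83, 85, 84], [103, 103, 93], [139, 135, 114], [140, 135, 115]], [[99, 97, 83], [90, 89, 79], [83, 86, 84], [91, 91, 86], [136, 132, 114], [126, 126, 119], [92, 108, 149]]]
```

C's disc reads orange, with disc pixels near BGR (43,57,93). Release and re-grip.

Request:
step_arm([
  [[0,0,0,0,0,0],[0,0,0,0,0,0],[0,0,0,0,0,0],[0,0,0,0,0,0],[-20,-20,24,0,0,0],[-40,-40,48,0,0,0],[-59,-59,71,0,0,0],[-59,-59,110,0,0,0],[-59,-59,150,0,0,0],[-50,-50,190,0,0,0],[-30,-30,200,0,0,0],[-10,-10,200,0,0,0]],
], fingers=-1)

```text
time: 19.65
tool_pos: [408.3, -276.3, 258.9]
tcp_rot: [-179.8, -49.5, 44.8]
ft_force: [-0.1, -0.9, 0.2]
finger_gap: 85.6
grip_force: 0.0
```

Run:
```python
from h import *
s=snap('scene','s6'); im=s['img'][200:300,150:300].astype(int)
b,g,rr=im[...,0],im[...,1],im[...,2]
m=(rr-b>30)
n,l,st,c=cv2.connectedComponentsWithStats(m.astype(np.uint8)); print([(x[4],(y+[150,200]).round(1)) for x,y in zip(st[1:],c[1:]) if x[4]>15], proj(s,[451,-235,50]))
g=np.array([440.5,-244.5,57])
plan((g,-40,45,110),(g,-40,45,0))
cv2.imwrite('pics/c7.png',cv2.resize(s['img'][170:320,140:340],None,fx=4,fy=4))
```

```text
[(np.int32(74), array([226.2, 251.8])), (np.int32(547), array([222. , 276.6]))] (np.float64(225.78179861459515), np.float64(252.65173167184324))
t 19.7 tcp [ 410.4 -271.9  257.1] [-179.5  -49.7   44.8] j [-69.  -1. 107.  44.  98. -28.] gap 85.1 grip 0.0 F [ 3.5  1.6 -1.1]
[  81.4   78.8 -113.5] [-1.111  1.102  0.002] rows 12.5
[  31.4   28.8 -197.8] [-1.111  1.102  0.002] rows 12.5
```

View pics/c7.png

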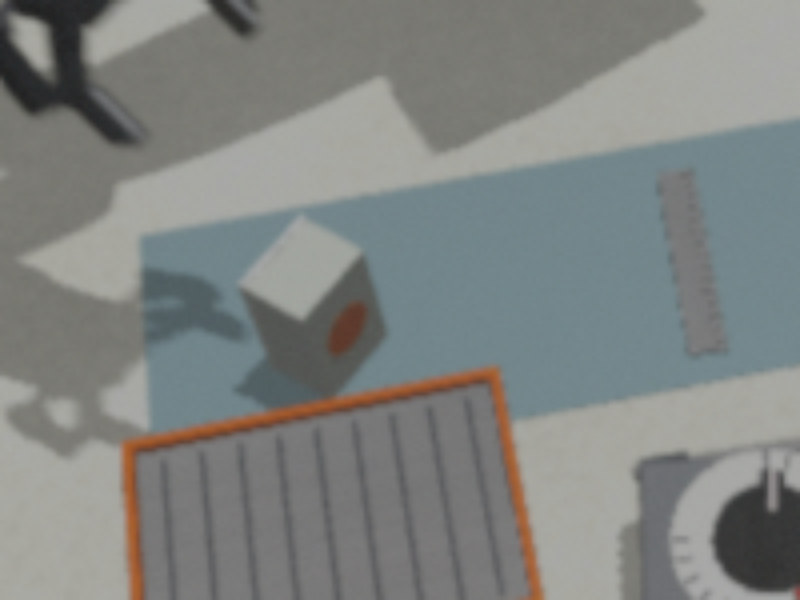

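C stands on its end at (310,310) in the crop with an orange disc at (347,328). This matches the predicted position within 1 px.

Request:
step_arm([
  [[7,7,0,-1.111,1.102,0],[14,14,0,-1.111,1.102,0],[21,21,0,-1.111,1.102,0],[28,28,0,-1.111,1.102,0],[35,35,0,-1.111,1.102,0],[42,42,0,-1.111,1.102,0],[49,49,0,-1.111,1.102,0],[56,56,-10,-1.111,1.102,0],[63,63,-20,-1.111,1.102,0],[70,70,-40,-1.111,1.102,0],[77,75,-60,-1.111,1.102,0],[81,79,-90,-1.111,1.102,0]],
])

```text
time: 20.7
tool_pos: [491.3, -194.6, 166.8]
tcp_rot: [179.3, 36.4, 44.4]
ft_force: [0.6, -1.2, 0.2]
finger_gap: 85.4
grip_force: 0.0
```

Run:
```python
from h import *
g=np.array([440.5,-244.5,57])
plan((g,-40,45,110),(g,-40,45,0))
```

```text
t 20.7 tcp [ 491.3 -194.6  166.8] [179.3  36.4  44.4] j [ -9.  20.  88. -29.  95.  40.] gap 85.4 grip 0.0 F [ 0.6 -1.2  0.2]
[  0.6   1.5 -23.3] [-0.037  0.051  0.003] rows 0.6
[ -49.4  -48.5 -107.5] [-0.037  0.051  0.003] rows 3.1
```

Request:
step_arm([
  [[0,1,-23,-0.037,0.051,0],[0,1,-23,-0.037,0.051,0],[-16,-16,-51,-0.037,0.051,0],[-33,-32,-79,-0.037,0.051,0],[-49,-48,-106,-0.037,0.051,0],[-49,-48,-106,-0.037,0.051,0],[-49,-48,-106,-0.037,0.051,0]],
])

```text
time: 21.28
tool_pos: [437.6, -244.0, 58.7]
tcp_rot: [-179.3, 39.8, 44.9]
ft_force: [0.0, -0.5, 0.1]
finger_gap: 85.7
grip_force: 0.0
```

Request:
step_arm([
  [[0,0,0,0,0,0],[0,0,0,0,0,0],[0,0,0,0,0,0],[0,0,0,0,0,0],[0,0,0,0,0,0],[0,0,0,0,0,0]],
], fingers=1)

```text
time: 21.78
tool_pos: [441.5, -243.3, 60.8]
tcp_rot: [-179.7, 39.8, 44.9]
ft_force: [1.5, 0.9, 8.2]
finger_gap: 59.9
grip_force: 41.6
```

Run:
```python
from h import *
g=np.array([440.5,-244.5,57])
P=on('o',0,47,50)
plan((g,-40,45,0),(P+[0,-50,110],0,65,0),(P+[0,-50,110],50,91,0),(P,50,91,0))
```

```text
t 21.8 tcp [ 441.5 -243.3   60.8] [-179.7   39.8   44.9] j [-13.  25.  95. -33.  85.  42.] gap 59.9 grip 41.6 F [1.5 0.9 8.2]
[ 0.4  0.2 -1.5] [-0.005  0.     0.005] rows 0.1
[120.5 -24.8 102.2] [ 0.569 -0.404  0.338] rows 6.2
[120.5 -27.1 101.1] [ 1.483 -0.606  0.629] rows 13.8
[120.5  22.9  -8.9] [ 1.483 -0.606  0.629] rows 13.8
```

Request:
step_arm([
  [[0,0,38,0,0,0],[0,0,76,0,0,0],[0,0,102,0,0,0],[25,-5,102,0.569,-0.404,0.338],[50,-10,102,0.569,-0.404,0.338],[75,-15,102,0.569,-0.404,0.338],[100,-20,102,0.569,-0.404,0.338],[120,-25,102,0.569,-0.404,0.338],[120,-25,102,0.569,-0.404,0.338],[120,-27,102,1.483,-0.606,0.629],[120,-27,102,1.483,-0.606,0.629],[120,-27,102,1.483,-0.606,0.629]],
])

```text
time: 22.78
tool_pos: [560.4, -270.6, 163.3]
tcp_rot: [-177.0, -18.0, 73.7]
ft_force: [0.1, -0.1, -0.9]
finger_gap: 59.4
grip_force: 43.2
```

Run:
```python
from h import *
P=on('o',0,46,50)
plan((P+[0,-50,110],50,91,0),(P,50,91,0))
```

```text
t 22.8 tcp [ 560.4 -270.6  163.3] [-177.   -18.    73.7] j [-39.  21.  80.  15.  88. -25.] gap 59.4 grip 43.2 F [ 0.1 -0.1 -0.9]
[ 1.6 -0.8 -1.4] [ 0.549 -0.119  0.264] rows 5.0
[   1.6   49.2 -111.4] [ 0.549 -0.119  0.264] rows 5.0
```

Request:
step_arm([
  [[2,10,0,0.549,-0.119,0.264],[2,20,0,0.549,-0.119,0.264],[2,30,0,0.549,-0.119,0.264],[2,40,0,0.549,-0.119,0.264],[2,49,0,0.549,-0.119,0.264],[2,49,-35,0.549,-0.119,0.264],[2,49,-70,0.549,-0.119,0.264],[2,49,-95,0.549,-0.119,0.264],[2,49,-105,0.549,-0.119,0.264],[2,49,-107,0.549,-0.119,0.264],[2,49,-109,0.549,-0.119,0.264],[2,49,-109,0.549,-0.119,0.264]],
])

```text
time: 23.78
tool_pos: [562.2, -221.9, 53.0]
tcp_rot: [-179.6, -49.7, 90.7]
ft_force: [-0.8, 0.2, -0.9]
finger_gap: 59.6
grip_force: 43.2
```

Run:
```python
from h import *
P=on('o',0,46,50)
plan((P,50,91,0))
```

```text
t 23.8 tcp [ 562.2 -221.9   53. ] [-179.6  -49.7   90.7] j [-44.  47.  68.  33. 102. -49.] gap 59.6 grip 43.2 F [-0.8  0.2 -0.9]
[-0.2  0.4 -1.1] [ 0.006 -0.004 -0.   ] rows 0.1
```

Request:
step_arm([
  [[0,0,-1,0.006,0,0],[0,0,-2,0.006,0,0],[0,0,-2,0.006,0,0],[0,0,-2,0.006,0,0]],
])

```text
time: 24.12
tool_pos: [562.0, -221.9, 50.9]
tcp_rot: [-179.6, -50.1, 90.7]
ft_force: [0.7, -1.1, 6.1]
finger_gap: 59.3
grip_force: 43.6
```

Request:
step_arm([
  [[0,0,0,0,0,0],[0,0,0,0,0,0],[0,0,0,0,0,0],[0,0,0,0,0,0],[0,-31,26,0,0,0],[0,-62,52,0,0,0],[0,-92,78,0,0,0],[0,-92,120,0,0,0],[-20,-60,160,0,0,0],[-50,-20,180,0,0,0],[-80,20,200,0,0,0],[-80,20,200,0,0,0]],
], fingers=-1)

```text
time: 25.12
tool_pos: [480.1, -199.9, 250.2]
tcp_rot: [-179.5, -50.1, 90.6]
ft_force: [0.0, -0.3, 1.0]
finger_gap: 85.2
grip_force: 0.0
```

Run:
```python
from h import *
s=snap('scene','s7'); im=s['img'].astype(int)
m=((im[...,2]-im[...,0]>40)).astype(np.uint8)
n,l,st,c=cv2.connectedComponentsWithStats(m); print([(x[4],y.round(1)) for x,y in zip(st[1:],c[1:]) if x[4]>40])
print(proj(s,on('o',0,54,62)))
# compare A,B with start
a=load('s0')['img'].astype(int)
for n,P in [('A',[374,255,25]),('B',[448,110,25])]:
    u,v=map(int,proj(s,P)); w=np.abs(im-a)[v-30:v+30,u-30:u+30].sum(2); print(n,u,v,(w>60).mean())
plan(([460,60,260],0,45,0),([448.1,110.3,40],-40,-2.4,110))
```

```text
[(np.int32(851), array([591.6,  23.2])), (np.int32(136), array([115.3, 246.9])), (np.int32(1197), array([220.3, 307.2])), (np.int32(145), array([ 94.5, 285.3])), (np.int32(182), array([239.3, 286.4])), (np.int32(1723), array([114.4, 369.9])), (np.int32(41), array([455.6, 362.7])), (np.int32(43), array([425.5, 369.9])), (np.int32(52), array([394.9, 377.6])), (np.int32(64), array([363.5, 384.8])), (np.int32(2002), array([411.5, 408.6])), (np.int32(135), array([243.3, 425.2])), (np.int32(137), array([329.8, 395.4]))]
(np.float64(239.87115467663529), np.float64(286.79587618865327))
A 400 201 0.0
B 357 232 0.10888888888888888
t 25.2 tcp [ 476.8 -195.1  252.1] [-179.3  -50.3   90.6] j [-48.  22.  81.  33. 115. -45.] gap 85.6 grip 0.0 F [1.2 1.5 0. ]
[-16.8 255.1  10.9] [-0.839  0.329 -0.749] rows 9.4
[  43.8  302.4 -125.5] [-1.213  1.229 -1.246] rows 17.0
```

C lies on the orange plate: its disc is at (239.3,286.4) in the scene picture, against (239.9,286.8) predicted. Next is tub B.

Request:
step_arm([
  [[-2,28,5,-0.088,0.035,-0.08],[-4,56,10,-0.177,0.07,-0.16],[-6,84,10,-0.265,0.105,-0.24],[-8,112,10,-0.354,0.14,-0.32],[-10,140,10,-0.442,0.175,-0.4],[-12,168,10,-0.53,0.21,-0.48],[-14,196,10,-0.62,0.245,-0.56],[-16,224,10,-0.71,0.28,-0.64],[-17,255,10,-0.8,0.31,-0.72],[-17,255,10,-0.839,0.329,-0.749],[-17,255,10,-0.839,0.329,-0.749]],
])

```text
time: 26.08
tool_pos: [463.9, 57.9, 260.0]
tcp_rot: [179.6, 0.4, 44.9]
ft_force: [0.4, -0.2, -0.0]
finger_gap: 85.5
grip_force: 0.0
```

Run:
```python
from h import *
s=snap('scene','s8'); im=s['img'].astype(int)
a=load('s0')['img'].astype(int)
for n,P in [('A',[374,255,25]),('B',[448,110,25])]:
    u,v=map(int,proj(s,P)); w=np.abs(im-a)[v-30:v+30,u-30:u+30].sum(2); print(n,u,v,(w>60).mean())
plan(([448.1,110.3,40],-40,-2.4,110))
c=np.hstack([x['img'][180:260,330:420] for x in (load('s0'),s)])
cv2.imwrite('pics/c8.png',cv2.resize(c,None,fx=4.4,fy=4.4,interpolation=cv2.INTER_CUBIC))
```

```text
A 400 201 0.0
B 357 232 0.1175
t 26.1 tcp [464.   56.7 259.5] [179.8   0.2  45.3] j [  1. -14. 105.  -0.  89.  46.] gap 85.7 grip 0.0 F [ 0.  -0.5 -0.6]
[  56.7   50.5 -132.9] [-0.258  0.666 -0.799] rows 8.6
```

View pics/c8.png

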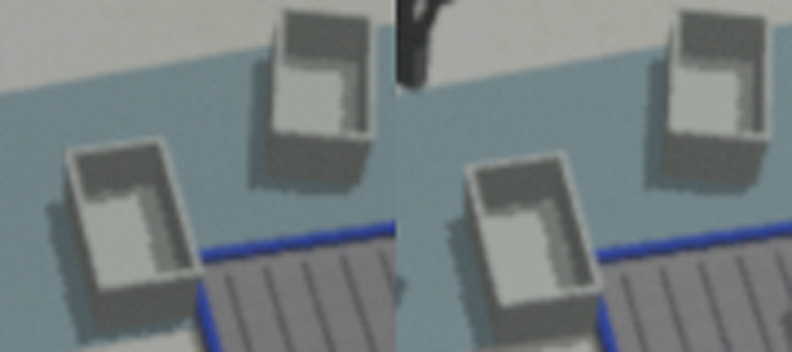

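B has been knocked aside. Its new mouth corners in the right half are (466,168), (564,152), (600,286) and (498,306); the old ones were (67,152), (162,138), (202,273) and (98,292).

Run:
```python
from h import *
s=load('s8')
for c in ([(67,152),(162,138),(202,273),(98,292)],[(70,168),(168,152),(204,286),(102,306)]):
    w=np.array([toz(s,((a+.5)/4.4-.5+330,(b+.5)/4.4-.5+180),50) for a,b in c]); u=w[2]+w[3]-w[0]-w[1]
    print(w.mean(0).round(1),np.degrees(np.arctan2(u[1],u[0])))
```

```text
[451.4 114.4  50. ] -3.2836891176525995
[461.8 113.9  50. ] -3.6657378035911647
```

Request:
step_arm([
  [[7,6,0,-0.258,0.666,-0.8],[14,12,0,-0.258,0.666,-0.8],[21,18,0,-0.258,0.666,-0.8],[28,24,0,-0.258,0.666,-0.8],[35,30,0,-0.258,0.666,-0.8],[42,36,-20,-0.258,0.666,-0.8],[50,42,-40,-0.258,0.666,-0.8],[56,48,-70,-0.258,0.666,-0.8],[60,51,-100,-0.258,0.666,-0.8],[60,51,-130,-0.258,0.666,-0.8],[60,51,-130,-0.258,0.666,-0.8],[60,51,-130,-0.258,0.666,-0.8]],
])

```text
time: 27.13
tool_pos: [522.9, 103.2, 127.7]
tcp_rot: [179.8, 40.3, -2.9]
ft_force: [-0.5, 0.6, 0.3]
finger_gap: 85.3
grip_force: 0.0
```

Run:
```python
from h import *
g=[453,111,39]
plan((g,-40,-3,110),(g,-40,-3,0))
```

```text
t 27.1 tcp [522.9 103.2 127.7] [179.8  40.3  -2.9] j [  3.  39.  67.   4. 114.  96.] gap 85.3 grip 0.0 F [-0.5  0.6  0.3]
[ 2.7  4.  -2.1] [ 0.002 -0.005 -0.004] rows 0.1
[-68.    7.7 -86.4] [ 0.002 -0.005 -0.004] rows 2.6
```

Request:
step_arm([
  [[0,4,-2,0,0,0],[-23,5,-30,0,0,0],[-46,6,-58,0,0,0],[-68,7,-85,0,0,0],[-68,7,-85,0,0,0],[-68,7,-85,0,0,0]],
])

```text
time: 27.63
tool_pos: [455.4, 112.0, 45.8]
tcp_rot: [179.7, 40.0, -2.8]
ft_force: [0.9, -0.8, 1.5]
finger_gap: 85.4
grip_force: 0.0
```

Request:
step_arm([
  [[0,0,0,0,0,0],[0,0,0,0,0,0],[0,0,0,0,0,0],[0,0,0,0,0,0],[0,0,0,0,0,0],[0,0,0,0,0,0]],
], fingers=1)

```text
time: 28.13
tool_pos: [459.4, 112.0, 47.3]
tcp_rot: [179.8, 39.6, -2.9]
ft_force: [3.4, 1.0, 8.5]
finger_gap: 59.4
grip_force: 43.9
```

Run:
```python
from h import *
S=np.array([420,-265,52])
plan(([450,111,145],-40,-3,0),([450,-130,135],-40,0,0),(S+[0,0,75],0,20,0),(S+[0,0,75],50,45,0))
```

```text
t 28.1 tcp [459.4 112.   47.3] [179.8  39.6  -2.9] j [  4.  36.  81.   4. 103.  97.] gap 59.4 grip 43.9 F [3.4 1.  8.5]
[ -7.5  -1.1 100. ] [ 0.004  0.006 -0.005] rows 2.4
[  -7.5 -242.    90. ] [0.003 0.006 0.047] rows 6.2
[ -39.4 -377.    82.7] [ 0.108 -0.688  0.381] rows 9.3
[ -41.  -378.6   81.7] [ 0.581 -1.494  0.654] rows 13.9
```

Request:
step_arm([
  [[-2,0,38,0,0,0],[-5,0,76,0,0,0],[-7,0,100,0,0,0],[-7,-40,100,0,0,0.01],[-7,-80,100,0,0,0.02],[-7,-120,95,0,0,0.03],[-7,-160,92,0,0,0.04],[-10,-200,90,0.02,-0.11,0.1],[-15,-240,90,0.04,-0.23,0.15],[-20,-280,90,0.06,-0.34,0.2],[-30,-320,88,0.08,-0.46,0.26],[-38,-360,86,0.1,-0.57,0.31]],
])

```text
time: 29.13
tool_pos: [419.8, -251.2, 133.5]
tcp_rot: [-178.7, 7.3, 16.0]
ft_force: [0.9, -0.4, -0.4]
finger_gap: 59.1
grip_force: 43.6
```

Run:
```python
from h import *
S=np.array([420,-265,51])
plan((S+[0,0,75],50,45,0),(S,50,45,0))
```

```text
t 29.1 tcp [ 419.8 -251.2  133.5] [-178.7    7.3   16. ] j [-34.   1. 105.  -5.  80.  42.] gap 59.1 grip 43.6 F [ 0.9 -0.4 -0.4]
[ -1.4 -15.4  -5.6] [ 0.493 -0.881  0.453] rows 8.9
[ -1.4 -15.4 -80.6] [ 0.493 -0.881  0.453] rows 8.9
```

Request:
step_arm([
  [[0,-5,0,0.493,-0.881,0.453],[0,-10,0,0.493,-0.881,0.453],[-1,-15,0,0.493,-0.881,0.453],[-1,-15,0,0.493,-0.881,0.453],[-1,-15,0,0.493,-0.881,0.453],[-1,-15,0,0.493,-0.881,0.453],[-1,-15,0,0.493,-0.881,0.453],[-1,-15,0,0.493,-0.881,0.453],[-1,-15,0,0.493,-0.881,0.453],[-1,-15,-30,0.493,-0.881,0.453],[-1,-15,-60,0.493,-0.881,0.453],[-1,-15,-70,0.493,-0.881,0.453]],
])

```text
time: 30.13
tool_pos: [416.4, -263.6, 58.0]
tcp_rot: [-179.2, -49.5, 44.6]
ft_force: [-0.7, 0.7, -1.5]
finger_gap: 59.4
grip_force: 43.7
```

Run:
```python
from h import *
S=np.array([420,-265,49])
plan((S,50,45,0))
```

```text
t 30.1 tcp [ 416.4 -263.6   58. ] [-179.2  -49.5   44.6] j [-68.  17. 111.  45.  81. -43.] gap 59.4 grip 43.7 F [-0.7  0.7 -1.5]
[ 2.  -3.1 -7.1] [-0.001 -0.012 -0.003] rows 0.2
```

Request:
step_arm([
  [[0,0,-3,0,-0.01,0],[0,0,-6,0,-0.01,0],[0,0,-8,0,-0.01,0],[0,0,-8,0,-0.01,0],[0,0,-8,0,-0.01,0]],
])

```text
time: 30.55
tool_pos: [417.7, -264.0, 53.7]
tcp_rot: [179.8, -49.9, 45.4]
ft_force: [-1.0, 0.4, -1.0]
finger_gap: 59.5
grip_force: 43.7
```

Run:
```python
from h import *
S=np.array([420,-265,49])
plan((S,50,45,0))
s=snap('scene','s9'); im=s['img'][200:300,150:300].astype(int)
for m in (im[...,2]-im[...,0]>30, im[...,0]-im[...,2]>35):
    n,l,st,c=cv2.connectedComponentsWithStats(m.astype(np.uint8)); print([(x[4],(y+[150,200]).round(1)) for x,y in zip(st[1:],c[1:]) if x[4]>15])
print(proj(s,[451,-235,50]))
```

```text
t 30.6 tcp [ 417.7 -264.    53.7] [179.8 -49.9  45.4] j [-68.  18. 111.  45.  80. -44.] gap 59.5 grip 43.7 F [-1.   0.4 -1. ]
[ 0.6 -2.6 -2.8] [ 0.002  0.    -0.004] rows 0.1
[(np.int32(79), array([226.9, 250.7])), (np.int32(545), array([222.6, 276.5])), (np.int32(194), array([239.3, 286.3]))]
[]
(np.float64(225.78179861459515), np.float64(252.65173167184324))
```

B's disc is orange too. Lower the last 3 mm, release and re-grip.

Request:
step_arm([
  [[0,0,-2,0,0,0],[0,0,-3,0,0,0],[0,0,-3,0,0,0]],
])

```text
time: 30.85
tool_pos: [417.2, -263.2, 49.4]
tcp_rot: [-180.0, -49.9, 45.2]
ft_force: [-0.2, 0.0, -0.7]
finger_gap: 59.2
grip_force: 43.7
```

Request:
step_arm([
  [[0,0,0,0,0,0],[0,0,0,0,0,0],[0,0,0,0,0,0],[0,0,0,0,0,0],[-20,-20,24,0,0,0],[-40,-40,48,0,0,0],[-59,-59,71,0,0,0],[-59,-59,110,0,0,0],[-59,-59,150,0,0,0],[-50,-50,190,0,0,0],[-30,-30,200,0,0,0],[-10,-10,200,0,0,0]],
], fingers=-1)

```text
time: 31.85
tool_pos: [408.3, -275.3, 253.9]
tcp_rot: [179.4, -49.8, 45.6]
ft_force: [1.0, -0.2, -1.0]
finger_gap: 85.6
grip_force: 0.0
```

Run:
```python
from h import *
s=snap('scene','s10'); im=s['img'][200:300,150:300].astype(int)
m=im[...,2]-im[...,0]>30
n,l,st,c=cv2.connectedComponentsWithStats(m.astype(np.uint8)); print([(x[4],(y+[150,200]).round(1)) for x,y in zip(st[1:],c[1:]) if x[4]>15])
print(proj(s,[451.5,-230.5,50]))
g=np.array([441,-242,55])
plan((g,-40,45,110),(g,-40,45,0))
```

```text
[(np.int32(77), array([227. , 251.3])), (np.int32(551), array([222.2, 276.5])), (np.int32(193), array([239.3, 286.3]))]
(np.float64(227.58462648174435), np.float64(252.48360573701768))
t 31.9 tcp [ 410.4 -270.9  252.1] [179.7 -50.   45.5] j [-70.  -1. 107.  45.  97. -29.] gap 85.3 grip 0.0 F [ 2.9  1.3 -0.5]
[  82.    80.3 -110.5] [-1.111  1.11  -0.006] rows 12.6
[  32.    30.3 -194.8] [-1.111  1.11  -0.006] rows 12.6
```

Request:
step_arm([
  [[7,7,0,-1.111,1.11,0],[14,14,0,-1.111,1.11,0],[21,21,0,-1.111,1.11,0],[28,28,0,-1.111,1.11,0],[35,35,0,-1.111,1.11,0],[42,42,0,-1.111,1.11,0],[49,49,0,-1.111,1.11,0],[56,56,-10,-1.111,1.11,0],[63,63,-20,-1.111,1.11,0],[70,70,-40,-1.111,1.11,0],[77,75,-60,-1.111,1.11,0],[82,80,-90,-1.111,1.11,0]],
])

```text
time: 32.9
tool_pos: [492.2, -192.7, 161.9]
tcp_rot: [179.7, 36.1, 45.0]
ft_force: [2.0, -0.7, 0.0]
finger_gap: 85.8
grip_force: 0.0
```

Run:
```python
from h import *
g=np.array([441,-242,55])
plan((g,-40,45,110),(g,-40,45,0))
```

```text
t 32.9 tcp [ 492.2 -192.7  161.9] [179.7  36.1  45. ] j [ -9.  20.  88. -29.  95.  39.] gap 85.8 grip 0.0 F [ 2.  -0.7  0. ]
[  0.2   2.1 -20.3] [-0.045  0.051 -0.002] rows 0.5
[ -49.8  -47.9 -104.6] [-0.045  0.051 -0.002] rows 3.0
```

Request:
step_arm([
  [[0,2,-20,-0.045,0.051,0],[0,2,-20,-0.045,0.051,0],[-16,-15,-48,-0.045,0.051,0],[-33,-31,-76,-0.045,0.051,0],[-50,-48,-104,-0.045,0.051,0],[-50,-48,-104,-0.045,0.051,0],[-50,-48,-104,-0.045,0.051,0]],
])

```text
time: 33.48
tool_pos: [437.3, -242.1, 55.5]
tcp_rot: [-179.3, 39.9, 45.3]
ft_force: [0.1, -0.6, -0.3]
finger_gap: 85.6
grip_force: 0.0
```

Request:
step_arm([
  [[0,0,0,0,0,0],[0,0,0,0,0,0],[0,0,0,0,0,0],[0,0,0,0,0,0],[0,0,0,0,0,0],[0,0,0,0,0,0]],
], fingers=1)

```text
time: 33.98
tool_pos: [441.4, -241.4, 57.7]
tcp_rot: [-179.7, 39.8, 45.2]
ft_force: [0.9, 1.3, 7.8]
finger_gap: 59.5
grip_force: 41.8
```

Run:
```python
from h import *
P=on('o',0,-61,50)
plan((P+[0,-30,110],0,65,0),(P+[0,-30,110],50,91,0),(P,50,91,0))
```

```text
t 34.0 tcp [ 441.4 -241.4   57.7] [-179.7   39.8   45.2] j [-13.  25.  96. -33.  85.  42.] gap 59.5 grip 41.8 F [0.9 1.3 7.8]
[ 122.5 -114.7  105.3] [ 0.57  -0.403  0.333] rows 6.2
[ 122.5 -117.   104.2] [ 1.484 -0.602  0.625] rows 13.8
[122.5 -87.   -5.8] [ 1.484 -0.602  0.625] rows 13.8
```

Pointing +y there would bring the wrist over the wash bottle, so I'll place B with the tool pointing +x instead.

Run:
```python
from h import *
P=on('o',-5.5,-60,50)
plan((P+[0,0,110],0,23,0),(P+[0,0,110],50,1,0),(P,50,1,0))
print(toz(load('t0'),(503,233),10))
```

```text
t 34.0 tcp [ 441.4 -241.4   57.7] [-179.7   39.8   45.2] j [-13.  25.  96. -33.  85.  42.] gap 59.5 grip 41.8 F [0.9 1.3 7.8]
[116.9 -83.8 105.3] [ 0.388 -0.581 -0.37 ] rows 6.3
[114.6 -83.8 104.2] [ 0.623 -1.473 -0.605] rows 13.7
[114.6 -83.8  -5.8] [ 0.623 -1.473 -0.605] rows 13.7
[ 547.91079462 -519.94788429   10.        ]
```

Request:
step_arm([
  [[0,0,38,0,0,0],[0,0,76,0,0,0],[0,0,104,0,0,0],[23,-17,104,0.388,-0.581,-0.37],[46,-34,104,0.388,-0.581,-0.37],[69,-51,104,0.388,-0.581,-0.37],[92,-68,104,0.388,-0.581,-0.37],[115,-84,104,0.388,-0.581,-0.37],[115,-84,104,0.388,-0.581,-0.37],[115,-84,104,0.623,-1.473,-0.605],[115,-84,104,0.623,-1.473,-0.605],[115,-84,104,0.623,-1.473,-0.605]],
])

```text
time: 34.98
tool_pos: [555.4, -326.4, 161.7]
tcp_rot: [177.1, -18.0, 16.3]
ft_force: [-0.1, 0.7, -1.8]
finger_gap: 59.5
grip_force: 43.2
```

Run:
```python
from h import *
P=on('o',-5.5,-60,50)
plan((P+[0,0,110],50,1,0),(P,50,1,0))
```

```text
t 35.0 tcp [ 555.4 -326.4  161.7] [177.1 -18.   16.3] j [-42.   6.  98.  15.  64.  27.] gap 59.5 grip 43.2 F [-0.1  0.7 -1.8]
[0.7 1.2 0.3] [ 0.126 -0.547 -0.23 ] rows 4.9
[   0.7    1.2 -109.7] [ 0.126 -0.547 -0.23 ] rows 4.9
```

Request:
step_arm([
  [[1,1,0,0.126,-0.547,-0.23],[1,1,0,0.126,-0.547,-0.23],[1,1,0,0.126,-0.547,-0.23],[1,1,0,0.126,-0.547,-0.23],[1,1,0,0.126,-0.547,-0.23],[1,1,-35,0.126,-0.547,-0.23],[1,1,-70,0.126,-0.547,-0.23],[1,1,-95,0.126,-0.547,-0.23],[1,1,-103,0.126,-0.547,-0.23],[1,1,-107,0.126,-0.547,-0.23],[1,1,-107,0.126,-0.547,-0.23],[1,1,-107,0.126,-0.547,-0.23]],
])

```text
time: 35.98
tool_pos: [556.0, -324.7, 53.5]
tcp_rot: [180.0, -49.7, 1.4]
ft_force: [-0.1, 0.6, -0.3]
finger_gap: 59.6
grip_force: 43.2
```

Run:
```python
from h import *
P=on('o',-5.5,-60,49)
plan((P,50,1,0))
s=snap('scene','s11')
cv2.imwrite('pics/c9.png',cv2.resize(s['img'][180:360,130:330],None,fx=3.3,fy=3.3))
```

```text
t 36.0 tcp [ 556.  -324.7   53.5] [180.  -49.7   1.4] j [-55.   9. 121.  71.  42. -20.] gap 59.6 grip 43.2 F [-0.1  0.6 -0.3]
[ 0.1 -0.6 -2.6] [ 0.001 -0.006 -0.006] rows 0.1
```

View pics/c9.png

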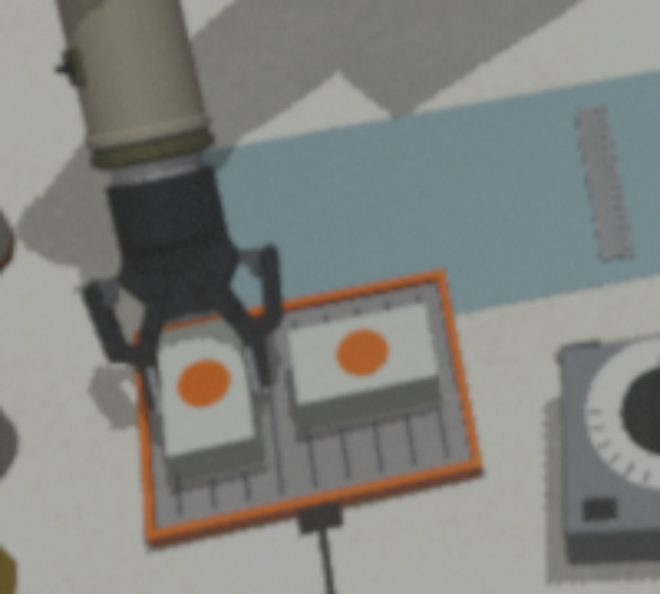

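B hangs over the left half of the orange plate, disc at (204,383), with C beside it at (362,352). Lower it and release with a part opening.

Request:
step_arm([
  [[0,0,-1,0,0,0],[0,0,-2,0,0,0],[0,0,-3,0,0,0],[0,0,-3,0,0,0]],
])

```text
time: 36.37
tool_pos: [555.9, -324.8, 50.9]
tcp_rot: [180.0, -49.7, 1.3]
ft_force: [-2.4, 2.6, 6.8]
finger_gap: 59.3
grip_force: 43.8
```

Request:
step_arm([
  [[0,0,0,0,0,0],[0,0,0,0,0,0],[0,0,0,0,0,0],[0,0,0,0,0,0],[-31,0,26,0,0,0],[-62,0,52,0,0,0],[-92,0,78,0,0,0],[-92,0,120,0,0,0],[-92,20,160,0,0,0],[-70,50,180,0,0,0],[-60,80,200,0,0,0],[-60,100,200,0,0,0]],
], fingers=-0.7)

```text
time: 37.37
tool_pos: [497.3, -223.9, 256.0]
tcp_rot: [179.6, -50.0, 1.6]
ft_force: [0.7, 0.1, 1.5]
finger_gap: 72.3
grip_force: 0.0
```

Run:
```python
from h import *
s=snap('scene','s12'); im=s['img'].astype(int)
m=((im[...,2]-im[...,0]>40)).astype(np.uint8)
n,l,st,c=cv2.connectedComponentsWithStats(m); print([(x[4],y.round(1)) for x,y in zip(st[1:],c[1:]) if x[4]>100 and 250<y[1]<330])
print(proj(s,on('o',0,54,62)),proj(s,on('o',0,-60,62)))
a=load('s0')['img'].astype(int)
u,v=400,201; w=np.abs(im-a)[v-30:v+30,u-30:u+30].sum(2); print((w>60).mean())
A=np.array([374.4,255.1,38])
plan(([470,0,260],0,20,0),(A,-40,-19.7,110))
```

```text
[(np.int32(1141), array([220.7, 308.2])), (np.int32(155), array([ 94.3, 285.1])), (np.int32(181), array([239.3, 286.4])), (np.int32(190), array([191.5, 296.1]))]
(np.float64(239.87115467663529), np.float64(286.79587618865327)) (np.float64(191.56015654400977), np.float64(297.0085992359634))
0.0005555555555555556
t 37.4 tcp [ 496.4 -220.7  252.7] [179.9 -49.8   1.6] j [-53. -36. 134.  47.  58.  18.] gap 72.6 grip 0.0 F [-0.2  0.1 -1.1]
[-26.4 220.7  10.3] [-0.161  0.858  0.302] rows 7.4
[ -53.6  451.3 -128.1] [ 0.251  1.555 -0.291] rows 12.8
```

B is placed: its disc is at (191.5,296.1), against (191.6,297.0) predicted. A is unmoved, and with both oranges found it must be blue; I'll still read it.

Request:
step_arm([
  [[-4,30,10,-0.02,0.11,0.04],[-8,60,10,-0.04,0.22,0.08],[-11,90,10,-0.06,0.34,0.12],[-15,120,10,-0.09,0.46,0.16],[-19,150,10,-0.11,0.57,0.2],[-22,180,10,-0.13,0.68,0.24],[-25,210,10,-0.15,0.8,0.28],[-26,221,10,-0.161,0.858,0.302],[-26,221,10,-0.161,0.858,0.302],[-26,221,10,-0.161,0.858,0.302]],
], fingers=-1)

```text
time: 38.25
tool_pos: [469.4, -2.5, 258.2]
tcp_rot: [-180.0, 0.3, 19.9]
ft_force: [-0.7, -0.0, -0.6]
finger_gap: 85.5
grip_force: 0.0
```

Run:
```python
from h import *
s=snap('scene','s13'); im=s['img'].astype(int)
m=((im[...,0]-im[...,2]>60)).astype(np.uint8)
n,l,st,c=cv2.connectedComponentsWithStats(m); print([(x[4],y.round(1)) for x,y in zip(st[1:],c[1:]) if x[4]>100])
print(proj(s,on('b',0,54,62)))
A=np.array([374.4,255.1,38])
plan((A,-40,-19.7,110),(A,-40,-19.7,0))
```

```text
[(np.int32(634), array([419.6, 260.8])), (np.int32(132), array([446.8, 245.8])), (np.int32(993), array([  8.7, 402. ]))]
(np.float64(446.75712805119093), np.float64(245.3580567947496))
t 38.3 tcp [469.1  -3.4 258.5] [180.    0.2  19.8] j [ -7. -13. 105.  -0.  89.  64.] gap 85.8 grip 0.0 F [-0.   0.   0.2]
[ -26.3  234.  -133.9] [-0.     0.708 -0.661] rows 7.8
[ -92.9  257.8 -218.2] [-0.     0.708 -0.661] rows 8.4
```

Request:
step_arm([
  [[-3,26,0,0,0.09,-0.08],[-6,52,0,0,0.18,-0.165],[-9,78,0,0,0.27,-0.25],[-12,104,0,0,0.36,-0.33],[-15,130,0,0,0.45,-0.41],[-18,156,0,0,0.54,-0.5],[-21,182,-20,0,0.63,-0.58],[-24,208,-50,0,0.7,-0.66],[-26,234,-90,0,0.708,-0.661],[-26,234,-130,0,0.708,-0.661],[-26,234,-132,0,0.708,-0.661],[-26,234,-132,0,0.708,-0.661]],
])

```text
time: 39.3
tool_pos: [441.2, 229.0, 125.4]
tcp_rot: [179.8, 40.3, -20.0]
ft_force: [-0.7, 0.2, 1.2]
finger_gap: 85.6
grip_force: 0.0
```

Run:
```python
from h import *
A=np.array([374.4,255.1,38])
plan((A,-40,-19.7,110),(A,-40,-19.7,0))
```

```text
t 39.3 tcp [441.2 229.  125.4] [179.8  40.3 -20. ] j [  9.  28.  83.  19. 105. 118.] gap 85.6 grip 0.0 F [-0.7  0.2  1.2]
[ 1.5  1.6 -0.9] [ 0.001 -0.006  0.002] rows 0.1
[-65.   25.4 -85.1] [ 0.001 -0.006  0.002] rows 2.6
```

Request:
step_arm([
  [[-21,9,-28,0,0,0],[-43,17,-56,0,0,0],[-65,25,-85,0,0,0],[-65,25,-85,0,0,0],[-65,25,-85,0,0,0]],
])

```text
time: 39.72
tool_pos: [378.0, 255.1, 44.0]
tcp_rot: [-180.0, 40.0, -19.8]
ft_force: [0.7, 0.2, 0.8]
finger_gap: 85.4
grip_force: 0.0
```

Request:
step_arm([
  [[0,0,0,0,0,0],[0,0,0,0,0,0],[0,0,0,0,0,0],[0,0,0,0,0,0],[0,0,0,0,0,0],[0,0,0,0,0,0]],
], fingers=1)

```text
time: 40.22
tool_pos: [381.5, 255.7, 45.2]
tcp_rot: [-179.8, 39.7, -19.6]
ft_force: [1.7, -3.5, 8.4]
finger_gap: 59.2
grip_force: 43.5
```

Run:
```python
from h import *
S=np.array([420,-265,52])
plan(([400,220,145],-40,-10,0),([440,-60,140],-40,0,0),(S+[0,0,75],0,20,0))
```

```text
t 40.2 tcp [381.5 255.7  45.2] [-179.8   39.7  -19.6] j [ 12.  27.  94.  20.  94. 117.] gap 59.2 grip 43.5 F [ 1.7 -3.5  8.4]
[ 20.4 -36.1 102.1] [-0.001  0.005  0.171] rows 2.6
[  60.4 -315.7   97.1] [-0.002  0.005  0.345] rows 8.1
[  38.5 -520.7   84.8] [-0.001 -0.707  0.665] rows 12.7
```

Request:
step_arm([
  [[0,0,38,0,0,0],[5,-5,76,0,0,0.05],[20,-36,100,0,0,0.15],[25,-76,100,0,0,0.18],[31,-116,100,0,0,0.2],[37,-156,100,0,0,0.23],[43,-196,98,0,0,0.26],[49,-236,97,0,0,0.29],[55,-276,97,0,0,0.32],[60,-316,97,0,0,0.345],[56,-356,97,0,-0.1,0.4],[52,-396,95,0,-0.2,0.45]],
])

```text
time: 41.22
tool_pos: [431.1, -142.9, 136.5]
tcp_rot: [-178.5, 28.6, 7.1]
ft_force: [1.3, -0.2, 0.1]
finger_gap: 59.5
grip_force: 43.5
```

Run:
```python
from h import *
S=np.array([420,-265,58])
plan((S+[0,0,75],0,20,0),(S+[0,0,75],50,45,0),(S,50,45,0))
```

```text
t 41.2 tcp [ 431.1 -142.9  136.5] [-178.5   28.6    7.1] j [-17.  16.  93. -10.  98.  67.] gap 59.5 grip 43.5 F [ 1.3 -0.2  0.1]
[ -11.1 -122.1   -0.5] [ 0.093 -0.492  0.226] rows 4.4
[ -12.7 -123.7   -1.6] [ 0.587 -1.264  0.547] rows 12.0
[ -12.7 -123.7  -76.6] [ 0.587 -1.264  0.547] rows 12.0
```

Request:
step_arm([
  [[-3,-25,0,0.05,-0.105,0.045],[-6,-50,0,0.1,-0.21,0.09],[-8,-75,0,0.15,-0.315,0.135],[-10,-100,0,0.2,-0.42,0.18],[-12,-124,0,0.25,-0.525,0.225],[-12,-124,0,0.587,-1.264,0.547],[-12,-124,0,0.587,-1.264,0.547],[-12,-124,0,0.587,-1.264,0.547],[-12,-124,0,0.587,-1.264,0.547],[-12,-124,0,0.587,-1.264,0.547],[-12,-124,0,0.587,-1.264,0.547],[-12,-124,0,0.587,-1.264,0.547]],
])

```text
time: 42.22
tool_pos: [418.3, -267.1, 140.1]
tcp_rot: [179.4, -50.1, 45.4]
ft_force: [-0.9, 1.2, -0.3]
finger_gap: 59.1
grip_force: 43.5
```

Run:
```python
from h import *
S=np.array([420,-265,57])
plan((S,50,45,0))
```

```text
t 42.2 tcp [ 418.3 -267.1  140.1] [179.4 -50.1  45.4] j [-69.   8. 111.  45.  87. -37.] gap 59.1 grip 43.5 F [-0.9  1.2 -0.3]
[  0.1   0.5 -81.2] [0.003 0.006 0.001] rows 1.9
```

Request:
step_arm([
  [[0,0,-30,0,0,0],[0,0,-60,0,0,0],[0,0,-72,0,0,0],[0,0,-76,0,0,0],[0,0,-78,0,0,0],[0,0,-78,0,0,0]],
])

```text
time: 42.72
tool_pos: [418.6, -265.5, 60.6]
tcp_rot: [-180.0, -49.9, 44.9]
ft_force: [1.1, -0.2, -0.8]
finger_gap: 59.3
grip_force: 43.6
```

Run:
```python
from h import *
S=np.array([420,-265,55])
plan((S,50,45,0))
s=snap('scene','s14'); im=s['img'][200:300,150:300].astype(int)
for m in (im[...,2]-im[...,0]>30, im[...,0]-im[...,2]>35):
    n,l,st,c=cv2.connectedComponentsWithStats(m.astype(np.uint8)); print([(x[4],(y+[150,200]).round(1)) for x,y in zip(st[1:],c[1:]) if x[4]>15])
print(proj(s,[450,-236,50]))
```

```text
t 42.7 tcp [ 418.6 -265.5   60.6] [-180.   -49.9   44.9] j [-68.  17. 111.  45.  81. -43.] gap 59.3 grip 43.6 F [ 1.1 -0.2 -0.8]
[-0.2 -1.1 -3.7] [ 0.001 -0.002  0.001] rows 0.1
[(np.int32(513), array([224.7, 276.3])), (np.int32(194), array([239.3, 286.3])), (np.int32(154), array([191.7, 294.6]))]
[(np.int32(42), array([225.9, 251.4]))]
(np.float64(225.34408106841101), np.float64(252.3971832343596))
```

A's disc is blue. Lower it, release and re-grip.

Request:
step_arm([
  [[0,0,-2,0,0,0],[0,0,-4,0,0,0],[0,0,-4,0,0,0],[0,0,-4,0,0,0]],
])

```text
time: 43.1
tool_pos: [419.0, -265.8, 58.5]
tcp_rot: [179.9, -50.0, 45.1]
ft_force: [-8.7, -1.7, 16.5]
finger_gap: 59.5
grip_force: 45.6
```

Request:
step_arm([
  [[0,0,0,0,0,0],[0,0,0,0,0,0],[0,0,0,0,0,0],[0,0,0,0,0,0],[-20,-20,24,0,0,0],[-40,-40,48,0,0,0],[-59,-59,71,0,0,0],[-59,-59,110,0,0,0],[-59,-59,150,0,0,0],[-50,-50,190,0,0,0],[-30,-30,200,0,0,0],[-10,-10,200,0,0,0]],
], fingers=-1)

```text
time: 44.1
tool_pos: [409.3, -276.1, 259.8]
tcp_rot: [179.6, -49.8, 45.2]
ft_force: [0.5, 0.0, -0.8]
finger_gap: 85.6
grip_force: 0.0
```

Run:
```python
from h import *
s=snap('scene','s15'); im=s['img'][200:300,150:300].astype(int)
m=im[...,0]-im[...,2]>35
n,l,st,c=cv2.connectedComponentsWithStats(m.astype(np.uint8)); print([(x[4],(y+[150,200]).round(1)) for x,y in zip(st[1:],c[1:]) if x[4]>15])
print(proj(s,[450.7,-233.5,50]))
g=np.array([440.5,-244,57])
plan((g,-40,45,110),(g,-40,45,0))
```

```text
[(np.int32(16), array([225.2, 251.7]))]
(np.float64(226.36318421735535), np.float64(252.44243206484887))
t 44.1 tcp [ 411.4 -271.7  257.9] [179.9 -50.   45.1] j [-69.  -1. 107.  45.  98. -28.] gap 85.2 grip 0.0 F [ 3.5  0.8 -0. ]
[  80.4   79.1 -114.4] [-1.11   1.111 -0.002] rows 12.6
[  30.4   29.1 -198.6] [-1.11   1.111 -0.002] rows 12.6
```

Request:
step_arm([
  [[7,7,0,-1.111,1.11,0],[14,14,0,-1.111,1.11,0],[21,21,0,-1.111,1.11,0],[28,28,0,-1.111,1.11,0],[35,35,0,-1.111,1.11,0],[42,42,0,-1.111,1.11,0],[49,49,0,-1.111,1.11,0],[56,56,-10,-1.111,1.11,0],[63,63,-20,-1.111,1.11,0],[70,70,-40,-1.111,1.11,0],[76,75,-60,-1.111,1.11,0],[80,79,-90,-1.111,1.11,0]],
])

```text
time: 45.15
tool_pos: [491.1, -194.5, 167.7]
tcp_rot: [179.4, 36.2, 44.7]
ft_force: [0.3, -0.3, 0.3]
finger_gap: 85.3
grip_force: 0.0
```

Run:
```python
from h import *
g=np.array([440.5,-244,57])
plan((g,-40,45,110),(g,-40,45,0))
```

```text
t 45.1 tcp [ 491.1 -194.5  167.7] [179.4  36.2  44.7] j [ -9.  19.  88. -29.  95.  39.] gap 85.3 grip 0.0 F [ 0.3 -0.3  0.3]
[  0.7   1.9 -24.2] [-0.042  0.053 -0.001] rows 0.6
[ -49.3  -48.1 -108.4] [-0.042  0.053 -0.001] rows 3.1
```

Request:
step_arm([
  [[0,2,-24,-0.042,0.053,0],[0,2,-24,-0.042,0.053,0],[-16,-15,-52,-0.042,0.053,0],[-33,-31,-80,-0.042,0.053,0],[-49,-48,-108,-0.042,0.053,0],[-49,-48,-108,-0.042,0.053,0],[-49,-48,-108,-0.042,0.053,0]],
])

```text
time: 45.73
tool_pos: [437.5, -244.0, 57.6]
tcp_rot: [-179.4, 39.8, 45.1]
ft_force: [0.2, -0.4, 1.2]
finger_gap: 85.6
grip_force: 0.0
```

Request:
step_arm([
  [[0,0,0,0,0,0],[0,0,0,0,0,0],[0,0,0,0,0,0],[0,0,0,0,0,0],[0,0,0,0,0,0],[0,0,0,0,0,0]],
], fingers=1)

```text
time: 46.23
tool_pos: [441.5, -243.3, 59.9]
tcp_rot: [-179.8, 39.8, 45.1]
ft_force: [1.1, 1.0, 7.7]
finger_gap: 59.3
grip_force: 41.6
```

Run:
```python
from h import *
P=on('b',0,-63,50)
plan(([440,-60,170],-20,50,0),(P+[0,-20,130],0,60,0),(P+[0,0,110],50,86.4,0),(P,50,86.4,0))
```

```text
t 46.2 tcp [ 441.5 -243.3   59.9] [-179.8   39.8   45.1] j [-13.  25.  95. -33.  85.  42.] gap 59.3 grip 41.6 F [1.1 1.  7.7]
[ -0.8 184.1 113. ] [ 0.253 -0.235  0.087] rows 5.2
[110.4 416.9 123.1] [ 0.551 -0.426  0.251] rows 10.8
[110.2 434.6 102.1] [ 1.453 -0.659  0.565] rows 13.5
[110.2 434.6  -7.9] [ 1.453 -0.659  0.565] rows 13.5
```

Request:
step_arm([
  [[0,0,38,0,0,0],[0,0,76,0,0,0],[0,10,113,0.02,-0.02,0],[0,48,120,0.06,-0.06,0.02],[0,86,120,0.12,-0.11,0.04],[0,124,120,0.18,-0.16,0.06],[0,162,120,0.24,-0.22,0.08],[0,200,120,0.28,-0.25,0.1],[5,238,120,0.34,-0.29,0.13],[15,276,120,0.4,-0.33,0.16],[35,312,120,0.46,-0.37,0.19],[60,345,120,0.52,-0.4,0.23]],
])

```text
time: 47.23
tool_pos: [499.6, 104.9, 179.3]
tcp_rot: [-179.4, 2.1, 59.1]
ft_force: [-0.5, -0.3, -0.7]
finger_gap: 59.8
grip_force: 43.2
```

Run:
```python
from h import *
P=on('b',0,-62.5,50)
plan((P+[0,0,125],50,86.4,0),(P,50,86.4,0))
```

```text
t 47.2 tcp [499.6 104.9 179.3] [-179.4    2.1   59.1] j [  7.  -2. 103.  -1.  81.  38.] gap 59.8 grip 43.2 F [-0.5 -0.3 -0.7]
[52.1 86.9 -2.4] [ 0.872 -0.282  0.438] rows 8.1
[  52.1   86.9 -127.4] [ 0.872 -0.282  0.438] rows 8.1
```

Request:
step_arm([
  [[7,11,0,0.109,-0.035,0.055],[13,22,0,0.218,-0.07,0.11],[20,33,0,0.327,-0.105,0.164],[26,44,0,0.436,-0.14,0.219],[33,55,0,0.545,-0.176,0.274],[39,66,0,0.654,-0.21,0.33],[46,77,0,0.763,-0.246,0.383],[52,87,0,0.872,-0.282,0.438],[52,87,0,0.872,-0.282,0.438],[52,87,-35,0.872,-0.282,0.438],[52,87,-70,0.872,-0.282,0.438],[52,87,-100,0.872,-0.282,0.438]],
])

```text
time: 48.23
tool_pos: [551.5, 188.5, 76.6]
tcp_rot: [-179.8, -49.5, 86.3]
ft_force: [-0.5, 1.0, -1.2]
finger_gap: 59.3
grip_force: 43.3
```

Run:
```python
from h import *
P=on('b',0,-62.5,50)
plan((P,50,86.4,0))
s=snap('scene','s16')
cv2.imwrite('pics/c10.png',cv2.resize(s['img'][180:340,290:500],None,fx=3.6,fy=3.6))
```

```text
t 48.2 tcp [551.5 188.5  76.6] [-179.8  -49.5   86.3] j [-13.  19. 106.  51.  74. -33.] gap 59.3 grip 43.3 F [-0.5  1.  -1.2]
[  0.2   3.2 -24.6] [ 0.009 -0.003 -0.   ] rows 0.6
```

View pics/c10.png

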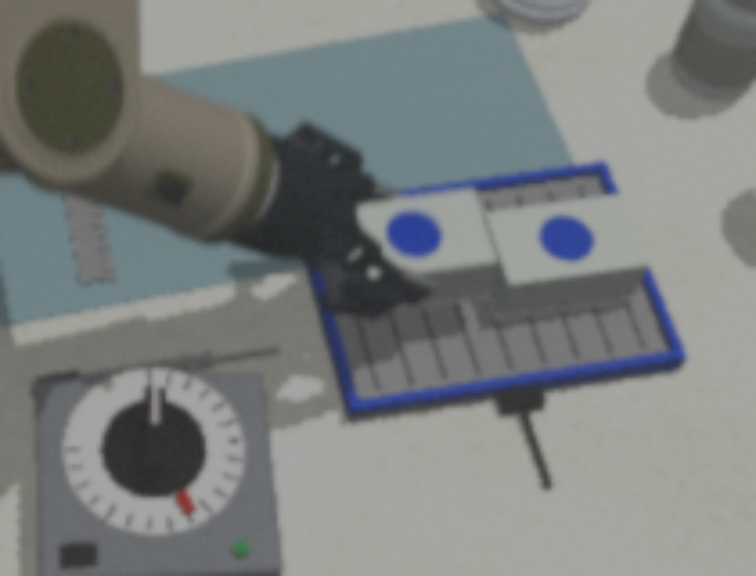

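A hangs beside D with a small gap; the discs are at (413,234) and (567,237). Lower it straight down.

Request:
step_arm([
  [[0,1,-10,0.009,0,0],[0,1,-18,0.009,0,0],[0,1,-21,0.009,0,0],[0,1,-21,0.009,0,0],[0,1,-21,0.009,0,0]],
])

```text
time: 48.7
tool_pos: [552.3, 189.7, 58.0]
tcp_rot: [-179.9, -50.2, 86.3]
ft_force: [-0.1, 0.5, -1.1]
finger_gap: 59.7
grip_force: 43.2
```

Run:
```python
from h import *
plan((on('b',0,-64,50),50,86.4,0))
```

```text
t 48.7 tcp [552.3 189.7  58. ] [-179.9  -50.2   86.3] j [-13.  22. 106.  52.  73. -35.] gap 59.7 grip 43.2 F [-0.1  0.5 -1.1]
[-0.6  0.6 -6. ] [-0.003 -0.001  0.   ] rows 0.1
```

Request:
step_arm([
  [[0,0,-3,0,0,0],[0,0,-5,0,0,0],[0,0,-6,0,0,0],[0,0,-7,0,0,0],[0,0,-7,0,0,0]],
])

```text
time: 49.12
tool_pos: [551.8, 189.9, 51.1]
tcp_rot: [-179.8, -50.3, 86.2]
ft_force: [-4.7, -2.1, 11.1]
finger_gap: 59.8
grip_force: 44.2
```

Request:
step_arm([
  [[0,0,0,0,0,0],[0,0,0,0,0,0],[0,0,0,0,0,0],[0,0,0,0,0,0],[0,-31,26,0,0,0],[0,-62,52,0,0,0],[0,-80,70,0,0,0],[-20,-80,110,0,0,0],[-40,-80,150,0,0,0],[-60,-80,180,0,0,0],[-70,-80,200,0,0,0],[-70,-80,200,0,0,0]],
], fingers=-1)

```text
time: 50.12
tool_pos: [481.7, 109.2, 254.3]
tcp_rot: [179.7, -50.1, 86.6]
ft_force: [0.8, 0.1, 0.0]
finger_gap: 85.2
grip_force: 0.0
```

Run:
```python
from h import *
s=snap('scene','s17'); im=s['img'].astype(int)
m=((im[...,0]-im[...,2]>60)).astype(np.uint8)
n,l,st,c=cv2.connectedComponentsWithStats(m); print([(x[4],y.round(1)) for x,y in zip(st[1:],c[1:]) if x[4]>100])
for y in (54,-57): print(proj(s,on('b',0,y,62)))
plan()
t=load('t0')
c=np.array([657.2,-11.6])
# scene crop of dial side by side s17 and top t0
a=cv2.resize(s['img'][270:350,290:380],(450,400),interpolation=cv2.INTER_CUBIC)
cv2.imwrite('pics/c11.png',a)
```

```text
[(np.int32(264), array([410.6, 233.9])), (np.int32(133), array([446.8, 245.8])), (np.int32(137), array([403.4, 251. ])), (np.int32(325), array([433.1, 282. ])), (np.int32(1001), array([  8.8, 401.9]))]
(np.float64(446.75712805119093), np.float64(245.3580567947496))
(np.float64(403.69220451197134), np.float64(251.2765556880723))
t 50.2 tcp [481.8 109.2 252. ] [179.9 -50.1  86.5] j [-24.  -4. 111.  46.  94. -26.] gap 85.6 grip 0.0 F [-0.1  0.1 -0.2]
```

View pics/c11.png

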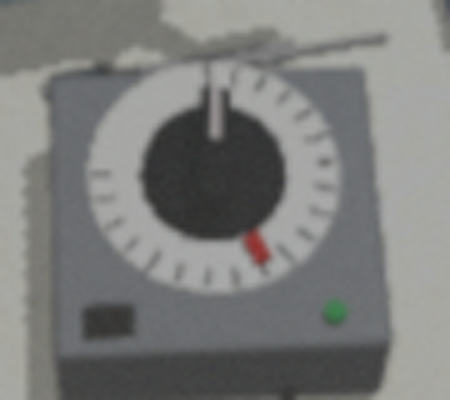

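All four tubs are on their plates, with discs at (239,286) and (191,296) for orange and (446.8,245.8) and (403.4,251.0) for blue, all as predicted. In the dial crop the pointer runs from (217,138) up to (214,88), the red tab's inner end is at (252,234), and the ring centre is near (214,176). I'll compute the axis and angles.

Run:
```python
from h import *
s=load('s17');t=load('t0')
f=lambda p:((p[0]+.5)/5-.5+290,(p[1]+.5)/5-.5+270)
g=lambda p:((p[0]+.5)/7-.5+280,(p[1]+.5)/7-.5+145)
cs=toz(s,f((214,176.5)),71)[:2]; ct=toz(t,g((256.5,281.5)),71)[:2]; print('ring',cs,ct)
print('skirt top view',toz(t,g((259,279)),77)[:2],'skirt scene',toz(s,f((213,173)),77)[:2])
for n,p,q,z in [('tab',(252,234),(236,188),76),('tabouter',(264,263),(229,152),76)]:
    a,b=toz(s,f(p),z)[:2],toz(t,g(q),z)[:2]
    print(n,a,b)
    for c,w in((cs,a),(ct,b)): d=w-c; print('  r',np.linalg.norm(d),'phi',np.degrees(np.arctan2(d[1],d[0])))
for a,b in [(toz(s,f((217,138)),107),toz(s,f((214,88)),107)),(toz(t,g((256,254)),107),toz(t,g((240,326)),107)),(np.r_[ct,0],toz(t,g((237,350)),77))]:
    d=(b-a)[:2]; print('ptr len',np.linalg.norm(d),'phi',np.degrees(np.arctan2(d[1],d[0]))%360, a[:2],b[:2])
```

```text
ring [659.76177451  -8.75692935] [657.72999822 -10.72396696]
skirt top view [657.19633885 -11.58955917] skirt scene [660.69985454  -9.57062967]
tab [6.93284761e+02 6.80247424e-01] [692.37125161  -2.4595253 ]
  r 34.82600905192124 phi 15.722633337999266
  r 35.613444539740904 phi 13.418359342236688
tabouter [707.98730741   2.5337466 ] [7.06263413e+02 3.83334485e-01]
  r 49.52960112537692 phi 13.17688890024355
  r 49.788196337238006 phi 12.890650919058467
ptr len 25.01757241421229 phi 169.6282808940174 [658.19985992  -7.73393241] [633.59106327  -3.22992785]
ptr len 27.73241951849077 phi 168.62761316726883 [659.02667671 -10.05585656] [631.83874665  -4.58744261]
ptr len 28.725211348594957 phi 165.98910752466992 [657.72999822 -10.72396696] [629.85937004  -3.76941079]
```

Run:
```python
from h import *
c=[658.5,-10,101]
plan(([550,50,200],0,120,0),([658.5,-10,190],0,169,0))
```

```text
t 50.2 tcp [481.8 109.2 252. ] [179.9 -50.1  86.5] j [-24.  -4. 111.  46.  94. -26.] gap 85.6 grip 0.0 F [-0.1  0.1 -0.2]
[ 68.2 -59.2 -49. ] [-0.863 -0.201  0.548] rows 8.3
[ 176.7 -119.2  -59. ] [-0.753 -0.58   1.342] rows 13.2
```

Request:
step_arm([
  [[8,-7,0,-0.108,-0.025,0.068],[17,-15,0,-0.216,-0.05,0.137],[26,-22,0,-0.324,-0.075,0.2],[34,-30,0,-0.43,-0.1,0.27],[42,-37,0,-0.54,-0.126,0.34],[51,-45,0,-0.65,-0.15,0.41],[60,-52,-10,-0.755,-0.176,0.48],[68,-59,-20,-0.863,-0.201,0.548],[90,-70,-30,-0.863,-0.201,0.548],[68,-59,-30,-0.863,-0.201,0.548],[68,-59,-30,-0.863,-0.201,0.548]],
])

```text
time: 51.08
tool_pos: [545.5, 52.7, 212.7]
tcp_rot: [-179.2, -0.5, 119.9]
ft_force: [-0.9, 0.4, 0.4]
finger_gap: 85.6
grip_force: 0.0
```

Run:
```python
from h import *
plan(([658.5,-10,190],0,169,0),([658.5,-10,101],0,169,0))
```

```text
t 51.1 tcp [545.5  52.7 212.7] [-179.2   -0.5  119.9] j [  0.   2.  96.   0.  84. -30.] gap 85.6 grip 0.0 F [-0.9  0.4  0.4]
[113.  -62.7 -19.7] [ 0.007 -0.016  0.856] rows 6.9
[ 113.   -62.7 -108.7] [ 0.007 -0.016  0.856] rows 6.9
```

Request:
step_arm([
  [[16,-9,0,0,0,0.122],[32,-18,0,0,0,0.244],[48,-27,0,0,0,0.366],[65,-36,0,0,0,0.49],[81,-45,0,0,0,0.61],[97,-54,-10,0,0,0.73],[113,-63,-20,0.007,-0.016,0.856],[113,-63,-40,0.007,-0.016,0.856],[113,-63,-60,0.007,-0.016,0.856],[113,-63,-80,0.007,-0.016,0.856],[113,-63,-80,0.007,-0.016,0.856],[113,-63,-80,0.007,-0.016,0.856]],
])

```text
time: 52.08
tool_pos: [660.8, -12.0, 137.0]
tcp_rot: [179.4, 0.1, 168.8]
ft_force: [0.4, 0.6, 0.0]
finger_gap: 85.3
grip_force: 0.0
```

Run:
```python
from h import *
plan(([658.5,-10,101],0,169,0))
```

```text
t 52.1 tcp [660.8 -12.  137. ] [1.794e+02 1.000e-01 1.688e+02] j [ -6.  21.  82.   1.  77. -85.] gap 85.3 grip 0.0 F [0.4 0.6 0. ]
[ -2.3   2.  -33. ] [-0.01   0.004  0.003] rows 0.8
```

Request:
step_arm([
  [[-1,1,-15,-0.01,0,0],[-2,2,-28,-0.01,0,0],[-2,2,-32,-0.01,0,0],[-2,2,-32,-0.01,0,0],[-2,2,-32,-0.01,0,0]],
])

```text
time: 52.5
tool_pos: [660.2, -10.2, 107.7]
tcp_rot: [179.9, 0.5, 168.8]
ft_force: [1.2, 0.1, 0.8]
finger_gap: 85.5
grip_force: 0.0
```

Request:
step_arm([
  [[0,0,0,0,0,0],[0,0,0,0,0,0],[0,0,0,0,0,0],[0,0,0,0,0,0],[0,0,0,0,0,0],[0,0,0,0,0,0],[0,0,0,0,0,0],[0,0,0,0,0,0]],
], fingers=1, newtons=25)

```text
time: 53.17
tool_pos: [660.4, -8.8, 108.0]
tcp_rot: [179.8, 0.5, 168.9]
ft_force: [-0.6, 7.0, 3.5]
finger_gap: 13.5
grip_force: 29.6
```

Run:
```python
from h import *
plan()
```

```text
t 53.2 tcp [660.4  -8.8 108. ] [179.8   0.5 168.9] j [ -5.  22.  84.   0.  74. -84.] gap 13.5 grip 29.6 F [-0.6  7.   3.5]
```

Request:
step_arm([
  [[0,0,0,0,0,-0.1],[0,0,0,0,0,-0.22],[-1,0,0,0,0,-0.34],[-1,0,0,0,0,-0.46],[-1,0,0,0,0,-0.58],[-1,0,0,0,0,-0.7],[-1,0,0,0,0,-0.82],[-1,0,0,0,0,-0.94],[-1,0,0,0,0,-1.06],[-1,0,0,0,0,-1.18],[-1,0,0,0,0,-1.3],[-1,0,0,0,0,-1.4]],
])

```text
time: 54.17
tool_pos: [659.0, -9.6, 107.9]
tcp_rot: [179.9, 0.4, 88.3]
ft_force: [-3.3, 3.3, 4.8]
finger_gap: 12.8
grip_force: 29.8
```

Run:
```python
from h import *
plan()
```

```text
t 54.2 tcp [659.   -9.6 107.9] [179.9   0.4  88.3] j [-5. 22. 83. -0. 74. -3.] gap 12.8 grip 29.8 F [-3.3  3.3  4.8]
```

Request:
step_arm([
  [[0,0,0,0,0,-0.12],[0,0,0,0,0,-0.24],[0,0,0,0,0,-0.36],[0,0,0,0,0,-0.48],[0,0,0,0,0,-0.6],[0,0,0,0,0,-0.72],[0,0,0,0,0,-0.84],[0,0,0,0,0,-0.96],[0,0,0,0,0,-1.08],[0,0,0,0,0,-1.2],[0,0,0,0,0,-1.306],[0,0,0,0,0,-1.306]],
])

```text
time: 55.17
tool_pos: [658.1, -8.6, 107.9]
tcp_rot: [-179.9, 0.6, 13.4]
ft_force: [-7.7, 6.0, 8.7]
finger_gap: 13.1
grip_force: 30.3
```

Request:
step_arm([
  [[0,0,0,0,0,0],[0,0,0,0,0,0],[0,0,0,0,0,0],[0,0,0,0,0,0]],
])

```text
time: 55.5
tool_pos: [658.1, -8.6, 107.9]
tcp_rot: [-179.9, 0.6, 13.8]
ft_force: [-8.2, 5.7, 8.1]
finger_gap: 13.1
grip_force: 30.3
```

Request:
step_arm([
  [[0,0,0,0,0,0],[0,0,0,0,0,0],[0,0,0,0,0,0],[0,0,0,0,0,0],[0,0,0,0,0,0],[0,0,40,0,0,0],[0,0,80,0,0,0],[-40,0,110,0,0,0],[-80,0,140,0,0,0],[-120,0,160,0,0,0],[-160,0,160,0,0,0],[-200,0,160,0,0,0]],
], fingers=-1)

```text
time: 56.5
tool_pos: [473.1, -10.5, 269.1]
tcp_rot: [179.8, 0.3, 13.8]
ft_force: [-1.6, -0.7, 0.6]
finger_gap: 85.4
grip_force: 0.0
```

Run:
```python
from h import *
plan()
s=snap('scene','s18'); t=snap('top','t18')
im=s['img'][280:340,305:360].astype(int)
def show(s,box):
    y0,y1,x0,x1=box; im=s['img'][y0:y1,x0:x1].astype(int); g=im.sum(2)//3; red=im[...,2]-im[...,0]>60
    for y in range(im.shape[0]): print(y+y0,''.join('R' if red[y,x] else ('#' if g[y,x]<60 else ('+' if g[y,x]<120 else '.')) for x in range(im.shape[1])))
show(s,(285,328,315,352)); show(t,(162,202,300,334))
```

```text
t 56.5 tcp [473.1 -10.5 269.1] [179.8   0.3  13.8] j [ -7. -13. 103.  -0.  90.  69.] gap 85.4 grip 0.0 F [-1.6 -0.7  0.6]
285 +++............................++++++
286 ++...............................++++
287 +.................................+++
288 .............+++...................++
289 ..........++++#++....................
290 ..........++####++...................
291 ..........+######+++++...............
292 ..........+#########+++++............
293 .........++#############++...........
294 ........++################++.........
295 .......+###################++........
296 ......+###########+#########+........
297 .....++##########++++########+.......
298 .....+###########+.++########+.......
299 ....++###########+..+#########+......
300 ....+############++..+########+......
301 ...++#############+..++########+.....
302 ...++#############++.++########+.....
303 ...+###############++.++#######+.....
304 ...+################+..++######+.....
305 ...+################++.++######+.....
306 ...+#################+.++######+.....
307 ...++################++++######+.....
308 ....+###
[... 1687 characters left out ...]
84 ....+########################+....
185 ....+########################+....
186 ....+########################+....
187 ++++#########################+....
188 ++++++++####################+.....
189 +++++++++++++++#############+.....
190 ++++++++++++++++++++++######+.....
191 ++++++++++++++++++++++++++++++++++
192 ++++++++++++++++++++++++++++++++++
193 ++++++++++++++++++++++++++++++++++
194 ++++++++++++++++++++++++++++++++++
195 ++++++++++++++++++++++++++++++++++
196 ++++++++++++++++++++++++++++++++++
197 ++++++++++++++++++++++++++++++++++
198 ++++++++++++++++++++++++++++++++++
199 ++++++++++++++++++++++++++++++++++
200 ++++++++++++++++++++++++++++++++++
201 ++++++++++++++++++++++++++++++++++
```

Run:
```python
from h import *
s=load('s18');t=load('t18')
def comp(d,box,f):
    y0,y1,x0,x1=box; im=d['img'][y0:y1,x0:x1].astype(float); w=np.clip(f(im),0,None); Y,X=np.mgrid[y0:y1,x0:x1]; return ((X*w).sum()/w.sum(),(Y*w).sum()/w.sum())
red=lambda i:i[...,2]-i[...,0]-30
wh=lambda i:i.sum(2)/3-60
T=[comp(s,(315,323,336,345),red),comp(t,(165,173,310,317),red)]
L=[(s,toz(s,T[0],76),toz(s,comp(s,(312,316,336,341),wh),77)),(t,toz(t,T[1],76),toz(t,comp(t,(173,177,313,318),wh),77))]
for c in ([658.5,-9.6],[659.8,-8.8],[657.5,-10.8]):
    for d,a,b in L:
        print(c,[(np.degrees(np.arctan2(*(p[:2]-c)[::-1])).round(1),np.linalg.norm(p[:2]-c).round(1)) for p in (a,b)])
# line on bar top
p=toz(s,(334,299),107);q=toz(s,(337.3,306.5),107);d=q-p;print('bar scene',np.degrees(np.arctan2(d[1],d[0])))
p=toz(t,(316.5,181),107);q=toz(t,(315,174.5),107);d=q-p;print('bar top',np.degrees(np.arctan2(d[1],d[0])))
```

```text
[658.5, -9.6] [(np.float64(14.7), np.float64(42.7)), (np.float64(16.5), np.float64(30.1))]
[658.5, -9.6] [(np.float64(12.2), np.float64(41.9)), (np.float64(6.4), np.float64(25.4))]
[659.8, -8.8] [(np.float64(14.1), np.float64(41.2)), (np.float64(15.7), np.float64(28.6))]
[659.8, -8.8] [(np.float64(11.5), np.float64(40.5)), (np.float64(4.9), np.float64(24.0))]
[657.5, -10.8] [(np.float64(15.9), np.float64(44.0)), (np.float64(18.1), np.float64(31.4))]
[657.5, -10.8] [(np.float64(13.5), np.float64(43.1)), (np.float64(8.7), np.float64(26.5))]
bar scene 8.306738965258763
bar top 13.492702974256225
```

The tab's angle is 13–14°. The dial's pointer should be at the tool's release yaw of 13.8°, and the scene picture reads about 15–16°, well inside the 7° tolerance. One last check of the tubs, then hand in.

Run:
```python
from h import *
s=snap('scene','s19'); im=s['img'].astype(int)
ok=True
for sg,pts in ((1,[on('o',0,54,62),on('o',0,-60,62)]),(-1,[on('b',0,54,62),on('b',0,-57,62)])):
    m=(sg*(im[...,2]-im[...,0])>40).astype(np.uint8)
    n,l,st,c=cv2.connectedComponentsWithStats(m)
    for p in pts:
        u=np.array(proj(s,p)); e=min((np.linalg.norm(c[i]-u),st[i,4]) for i in range(1,n) if 80<st[i,4]<260); print(e); ok&=e[0]<3
print(ok)
if ok: print(r.hand_in())
```

```text
(np.float64(0.7960402276887875), np.int32(177))
(np.float64(0.9375831544228017), np.int32(190))
(np.float64(0.35359170861646555), np.int32(144))
(np.float64(0.6055361571931461), np.int32(150))
True
the job is handed in; nothing more can be done
None
```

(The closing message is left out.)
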